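Close and lock the back of a picture frame

TASK

The picture frame lying face down on the bench has its hinged back panel standing open. Push the panel fully shut with the fingertips, and then, with a fingertip, swing both turn buttons on the near rail round until they lie square across the panel and hold it in. Only push, lightly, and grip or lift nothing: do not raise the panel further, do not lift the frame or shove it along the bench, keep the buttons out of the opening until the panel is shut, and leave everything else on the bench where it is.

Things in the scene. Friction and masses are not known exactly. Their poses are not given: they have to be found in the camera images.
- frame: the loose wooden picture frame, lying face down, its open back upward: 230 mm along its x, 300 mm along its y, 40 mm high, about 1.5 kg, rails 30 mm wide, opening 170 x 240 mm. Origin: centre of its underside, on the bench (z = 0). Its x axis runs from the button rail (nearest the robot) to the hinge rail (far side), its z axis up; it lies within 0.3 rad of square to the bench
- back (a joint): hinge of the back panel, in rad: 0 = fully shut, its top then 2 mm below the tops of the rails; grows as the free edge rises. Starts 0.8 to 1.15 open. The hinge is stiff (0.3 N m): the panel stays at any angle, and about 3 N near its free edge pushes it down; it stops at 0
- back_hinge (a point): middle of the hinge line, which runs along frame y at frame x = +85 mm, 35.5 mm above the bench, at half the panel's thickness. The panel, plain thin plywood 168 x 236 x 5 mm, reaches from here towards the button rail; the hanging straps on its outer face are under 4 mm high
- back_edge (a point): middle of the panel's free edge, on its outer (upper) face, 169 mm from the hinge line
- button_left (a joint): swivel of the left turn button in rad, positive counter-clockwise from above: 0 = arm points straight out of the frame (frame -x), +1.57 = to frame -y, -1.57 = to frame +y, +3.14 or -3.14 = square across the panel (frame +x). Turns either way without stops or spring, at about 1 N on the wing, and stays where left. Starts between -1.5 and 1.5, clear of the opening
- button_left_pivot (a point): the left turn button's screw (seen from the robot), on top of the button rail, 40 mm above the bench, at frame x = -101 mm, y = +85 mm. The button is a flat steel arm, 13 mm wide, screwed at one end; its round free end is 44 mm from the screw and overlaps the panel by 28 mm when square across it
- button_left_wing (a point): middle of the top edge of the left button's thumb wing, which the finger pushes: a thin upright fin along the arm, 3 mm thick, 26 mm long (14 to 40 mm from the screw), from 45 to 60 mm above the bench; this point is 30 mm from the screw. The screw head stands 48 mm above the bench
- button_right (a joint): swivel of the right turn button in rad, positive counter-clockwise from above: 0 = arm points straight out of the frame (frame -x), +1.57 = to frame -y, -1.57 = to frame +y, +3.14 or -3.14 = square across the panel (frame +x). Turns either way without stops or spring, at about 1 N on the wing, and stays where left. Starts between -1.5 and 1.5, clear of the opening
- button_right_pivot (a point): the right turn button's screw (seen from the robot), on top of the button rail, 40 mm above the bench, at frame x = -101 mm, y = -85 mm. The button is a flat steel arm, 13 mm wide, screwed at one end; its round free end is 44 mm from the screw and overlaps the panel by 28 mm when square across it
- button_right_wing (a point): middle of the top edge of the right button's thumb wing, which the finger pushes: a thin upright fin along the arm, 3 mm thick, 26 mm long (14 to 40 mm from the screw), from 45 to 60 mm above the bench; this point is 30 mm from the screw. The screw head stands 48 mm above the bench
- tape_roll: roll of paper tape lying flat: ring 92 mm across, 37 mm high, beside the frame's left rail; leave it
- brad_tin: small round aluminium tin of brads, 54 mm across, 42 mm high, just in front of the frame's button rail; leave it
- screwdriver: screwdriver with a wooden handle, 190 mm long, lying beside the frame's right rail; leave it
- hammer: tack hammer, 250 mm long, lying on the left of the bench; leave it
- glue_bottle: white glue bottle, 52 mm across, 150 mm high, standing on the right; leave it
- cup_plain: lacquered cup, 68 mm across, 90 mm high, standing beside the left rail of the frame; leave it
- cup_small: lacquered cup, 58 mm across, 77 mm high, standing beside the right rail of the frame; leave it

How it is judged:
On the way, in this order (a step that is already met when the one before it is completed fails the run):
1. the back panel is pushed fully shut (value of joint back below 0.04 rad), for 0.2 s.
2. both turn buttons are swung square across the shut panel (value of joint back below 0.04 rad and (value of joint button_left between 2.6916 and 3.5916 rad or value of joint button_left between -3.5916 and -2.6916 rad) and (value of joint button_right between 2.6916 and 3.5916 rad or value of joint button_right between -3.5916 and -2.6916 rad)), for 0.2 s.
At the end, for the whole second after the job is handed in: The panel is within 0.04 rad of fully shut (7 mm at its free edge), each turn button lies within 25 degrees of square across the panel, and the frame lies flat on the bench, all at rest (all of step 2 and height (world z) of frame below 0.006 m and angle between frame's own z axis and vertical below 0.05 rad and linear speed of frame below 0.02 m/s and velocity of joint back between -0.1 and 0.1 rad/s and velocity of joint button_left between -0.1 and 0.1 rad/s and velocity of joint button_right between -0.1 and 0.1 rad/s); the robot touches nothing.
It fails at once if the panel (while still open) or a turn button is gripped or forced: the fingers bear on it with over 20 N ((value of joint back above 0.1 rad and contact force between the fingers and frame above 20 N) or contact force between the fingers and button_left above 20 N or contact force between the fingers and button_right above 20 N).
It fails at once if a turn button is swung over the opening while the back panel is still open (value of joint back above 0.08 rad and ((value of joint button_left above 2.15 rad or value of joint button_left below -2.15 rad) or (value of joint button_right above 2.15 rad or value of joint button_right below -2.15 rad))).
It fails at once if the back panel is raised further open instead of being pushed shut (value of joint back above 1.35 rad).
It fails at once if the frame is lifted, tipped, or shoved more than 40 mm along the bench (height (world z) of frame above 0.015 m or angle between frame's own z axis and vertical above 0.1 rad or distance of frame from where it was at the start of the episode above 0.04 m).
It fails at once if another thing on the bench is moved more than 25 mm, lifted or knocked over (distance of any of tape_roll, brad_tin, screwdriver, hammer, glue_bottle, cup_plain, cup_small from where it was at the start of the episode above 0.025 m or angle between any of glue_bottle, cup_plain, cup_small, brad_tin's own z axis and vertical above 0.5 rad).
It also fails if it takes over 61 s, if anything falls off the work surface, if the arm or the gripper's body presses on something with over 40 N, if the wrist force passes 120 N, or if a joint passes its speed limit or range.

ROBOT

A 6-joint arm with a two-finger parallel gripper is mounted at the origin on the work surface. World frame = base frame: x ahead of the robot, y to its left, z up, the work surface at z = 0. Lengths are in m, angles in rad, forces in N, time in s.
With the tool pointing down it reaches from about 0.225 to 0.875 m from the base axis. Payload 3.4 kg.
Tool frame: the origin (TCP) lies between the finger pads; the fingertips stand 17 mm ahead of it and the grasp point (between the pads) lies 2 mm behind it; y points along the fingers, z is the direction in which the jaws open and shut, and the axes are right-handed (so a half turn about y gives the same grasp; the last joint's range is limited). The gripper opens to 85 mm and grips with 20 to 120 N. Pads are 22 mm wide; open, the fingers measure 114 mm over their backs; the gripper's body (76 mm by 85 mm) begins 54 mm behind the grasp point. The pads swing forward as they close: fully open they stand 13 mm farther back than shut.
Start: joints at [-1.41, 0.276, 1.505, -0, 1.361, -0.121], TCP at [0.16, -0.552, 0.211] pointing down, gripper open.
Joint ranges: [-2.89, 2.89], [-0.75, 2.08], [0.22, 2.7], [-1.18, 4.32], [0.11, 2.71], [-2.7, 2.7]. Speed limits (rad/s): [2.57, 2.57, 3.14, 3.14, 3.14, 3.14].

INTERFACE

Orientations are given as a unit quaternion [w, x, y, z].
In Python, from rig import manip, get_image, camera_model, sign_off, spot_in, silhouettes, spot_point gives the robot as it stands.
- The arm moves only by the tool jog_arm, never from a script. Its argument "targets" is a list of rows, each a list of 3 entries, a list of its own where there are three numbers: the finger opening in m, from 0 to 0.0854, then the shift along the world's x, y, z in m, then the turn about the world's z in rad. In form: [[claw, [x, y, z], spin], ...]. A call has 1 to 10 rows; each row shifts and turns the commanded pose from where the row before left it; what a row does not reach is not made up. A row lasts 1/8 s, in which the tool goes at most 62.5 mm and 10.7 degrees, less where a joint would pass 70% of its speed; a pose out of reach is approached as far as the arm can. A call with a gripper value outside its range is refused whole. The fingers move at their own pace and stop on an object; "force" is the grip in N (left out, the last holds). Time passes only in rows, so rows that do not move let the fingers close. It gives the time, the measured TCP pose, the force and the opening at its end, in the units of the state.
- manip.get_state(): the state, without advancing time (a new reading comes with each control period).
- get_image(name): name is "scene" or "side" or "wrist"; returns (picture, depth): 420x560x3 uint8, red, green, blue; 420x560 float32, m along the optical axis (not along the pixel's ray), 0 where there is no reading.
- camera_model(name): a dict with "mtx" (3x3 intrinsics, pixels), "world_from_camera" (4x4, takes a point from camera to world coordinates). Camera axes: x right, y up, looking along -z (the intrinsics and any distortion apply to the point x, -y, -z); pixel columns grow to the right and rows downward; lengths in m; the calibration is good to about 2 mm. A picture is of the moment at which its call begins: read the wrist's pose just before it. camera_model takes no time and is no camera call; for the wrist camera it gives the pose at the moment of the call.
- sign_off(): hands the job in, once; it reports no verdict.
Trained networks look in the newest picture that a camera, given by its name, has taken for a name from the list of things; names that differ only in an ending like _2 or _b are one class to them, and where a whole thing is asked for, a point or a joint stands for the part that bears it (a point fixed in the world has none). Each returns a list of dicts, best first, with "score" (0 to 1); they miss things now and then, are a little off and sometimes report something else, mostly with a low value. They report only what shows in the picture. A call takes as long as a camera call.
- spot_in(name, camera): "position" ([column, row] in pixels, amid what is visible of it).
- silhouettes(name, camera): "mask" (420x560 bool, what is visible of it) and "position" ([column, row] in pixels, amid what is visible of it).
- spot_point(name, camera): "position" ([column, row] in pixels: a listed point, or the origin of a listed thing).
The state is a dict: "clock": time; "qpos": joint angles; "qd": joint speeds; "effort": joint torques, N m; "position": TCP position; "ee_rot": TCP orientation; "contact_force": force on the tool from outside, world axes, zero at the start; "moment": the same for the moment, N m; "width": finger opening in m.
Only numpy, scipy, OpenCV 4.12 (cv2) and the standard library are available. Lean on these libraries where they do the work, as an engineer would, in place of code of your own. Each camera call takes 0.05 s, during which the arm holds its last target.

## Working session

There is one attempt and no reset: what is moved stays moved. The work goes in short steps, Python scripts to look and compute and a tool call to move; the robot and the scene stay as the last step left them, time stands still between calls to the robot, and variables do not carry over. Pictures are saved under pics/ and viewed, and the job is handed in when it is done.

Besides the shell and the picture viewer there is one more tool, called after "Call:" in YAML: its name, and indented under it one key for each argument. jog_arm: Moves the arm, as the interface text tells. Its arguments: {"type":"object","properties":{"targets":{"type":"array","items":{"type":"array"}},"force":{"type":"number"}},"required":["targets"]}

```bash
mkdir -p pics; ls
cat > h.py <<'E'
from rig import manip, get_image, camera_model, sign_off, spot_in, silhouettes, spot_point
import numpy as np, cv2
def save(n,im): cv2.imwrite('pics/'+n+'.png',cv2.cvtColor(im,cv2.COLOR_RGB2BGR))
def unproj(cam,c,r,d,M=None):
    M=M or camera_model(cam); K=M['mtx']
    x=(c-K[0,2])/K[0,0]*d; y=(r-K[1,2])/K[1,1]*d
    p=np.stack([x,-y,-d*np.ones_like(x),np.ones_like(x)],-1)
    return (p@np.array(M['world_from_camera']).T)[...,:3]
def proj(cam,P):
    M=camera_model(cam); T=np.linalg.inv(M['world_from_camera']); q=T@np.append(P,1); K=M['mtx']
    return np.array([K[0,0]*q[0]/-q[2]+K[0,2],K[1,1]*-q[1]/-q[2]+K[1,2]])
E
python3 - <<'E'
from h import *
s=manip.get_state(); print(s)
for c in ['scene','side']:
    im,d=get_image(c); save(c+'0',im); np.save('pics/'+c+'0d.npy',d)
    M=camera_model(c); print(c,{k:v for k,v in M.items() if k not in('world_from_camera',)}, np.round(M['world_from_camera'],3).tolist())
    for n in ['frame','back_hinge','back_edge','button_left_pivot','button_left_wing','button_right_pivot','button_right_wing']:
        for r in spot_point(n,c)[:2]:
            p=np.array(r['position'],float); i,j=int(round(p[1])),int(round(p[0]))
            dd=d[i,j]; print(c,n,round(r['score'],2),p.round(1),np.round(unproj(c,p[0],p[1],dd),4))
E
```

```text
pics
{'clock': 0.0, 'qpos': array([-1.40999065e+00,  2.76614558e-01,  1.50616385e+00,  2.09927534e-05,
        1.36069669e+00, -1.21040648e-01]), 'qd': array([-1.97362492e-03,  5.87174715e-04,  1.20299626e-03,  3.42385737e-04,
        2.50137021e-03,  5.13283600e-05]), 'effort': array([-4.65802441e-04, -4.16786349e+01, -2.45811027e+01, -2.33073166e-05,
        1.09337055e-02,  6.39469064e-07]), 'position': array([ 0.15981129, -0.55174348,  0.21021636]), 'ee_rot': array([ 0.09931067, -0.09932262,  0.70076252, -0.69943141]), 'contact_force': array([-0.09704784, -0.65563497,  0.25213376]), 'moment': array([ 0.00518954, -0.02527299,  0.02446526]), 'width': 0.08503326331208487}
scene {'mtx': array([[420.11567119,   0.        , 282.45584627],
       [  0.        , 420.11567119, 215.34916973],
       [  0.        ,   0.        ,   1.        ]])} [[0.679, -0.628, 0.38, 1.029], [0.734, 0.591, -0.334, -0.45], [-0.015, 0.506, 0.862, 1.211], [0.0, 0.0, 0.0, 1.0]]
scene frame 0.77 [301.9 226.2] [ 0.6228 -0.0193  0.1418]
scene back_hinge 0.86 [323.9 231.6] [0.6488 0.0545 0.0497]
scene back_hinge 0
[... 460 characters left out ...]
([[389.524259  ,   0.        , 283.08854567],
       [  0.        , 389.524259  , 208.72232581],
       [  0.        ,   0.        ,   1.        ]])} [[-0.724, 0.477, -0.498, -0.06], [-0.689, -0.497, 0.527, 0.656], [0.004, 0.725, 0.689, 0.942], [0.0, 0.0, 0.0, 1.0]]
side frame 0.72 [273.6 231.6] [0.5475 0.0552 0.0294]
side back_hinge 0.68 [252.2 214.7] [0.6545 0.0487 0.028 ]
side back_edge 0.66 [267.3 190.5] [0.5774 0.0489 0.1813]
side button_left_pivot 0.48 [290.1 252.6] [0.4348 0.0996 0.0564]
side button_left_wing 0.39 [294.5 255. ] [0.4374 0.0763 0.0229]
side button_right_pivot 0.52 [312.1 218.7] [ 0.4866 -0.0618  0.0456]
side button_right_wing 0.46 [311.6 220.4] [ 0.4836 -0.056   0.044 ]
```

Run:
```python
import cv2
for c,(x0,y0,w,h) in {'scene':(180,120,220,165),'side':(180,130,220,165)}.items():
    im=cv2.imread(f'pics/{c}0.png'); cv2.imwrite(f'pics/{c}0z.png',cv2.resize(im[y0:y0+h,x0:x0+w],(800,600),interpolation=cv2.INTER_CUBIC))
```

```text
(no output)
```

View pics/scene0.png

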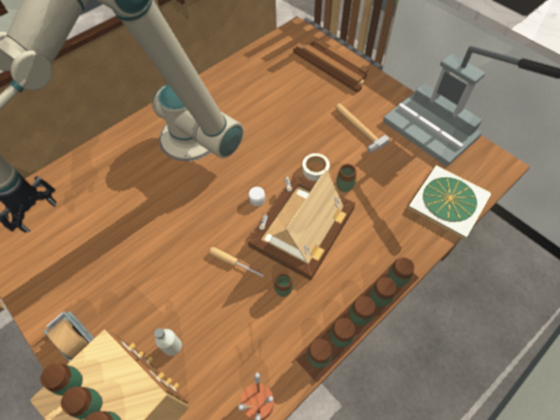

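View pics/side0.png

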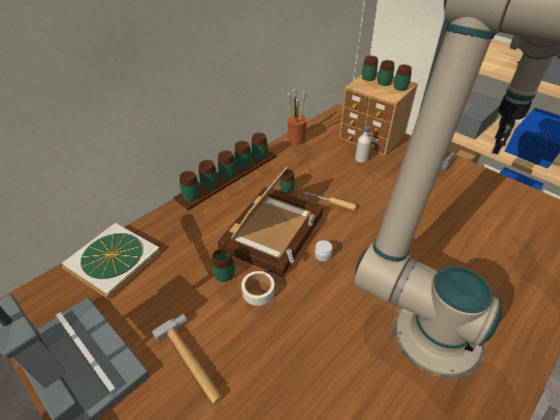

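```bash
ls pics
```

```text
scene0.png
scene0d.npy
scene0z.png
side0.png
side0d.npy
side0z.png
```

View pics/scene0z.png

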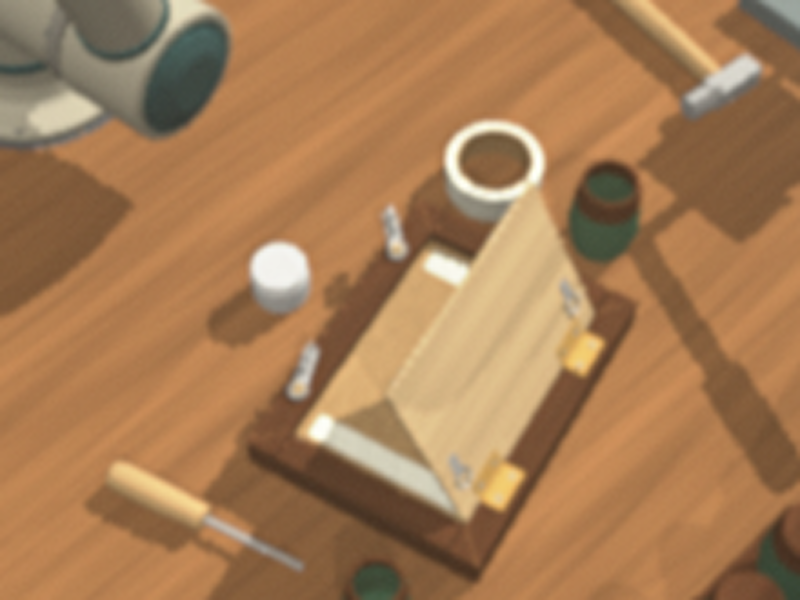

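View pics/side0z.png

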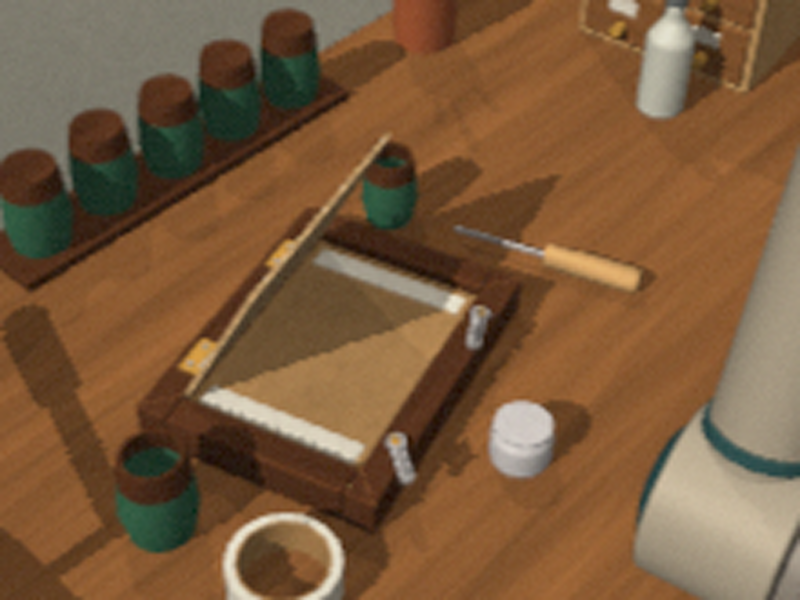

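Both views show the frame with the panel open. In the scene view the left screw is at about (289,189) and the right screw at about (261,227), both arms pointing outward. Next I fit the frame pose from depth and the screw rays.

```bash
cat > fit.py <<'E'
from h import *
def ray(cam,c,r,z):
    a=unproj(cam,np.float64(c),np.float64(r),np.float64(1.0)); o=np.array(camera_model(cam)['world_from_camera'])[:3,3]
    return o+(a-o)*(z-o[2])/(a[2]-o[2])
E
python3 - <<'E'
from fit import *
Z=lambda o,x,y:(o[0]+(x+.5)*.275-.5,o[1]+(y+.5)*.275-.5)
S=(180,120);D=(180,130)
print('Lpiv',ray('scene',*Z(S,398,252),.046),ray('side',*Z(D,397,440),.046))
print('Ltip',ray('scene',*Z(S,387,212),.05),ray('side',*Z(D,407,478),.05))
print('Rpiv',ray('scene',*Z(S,296,388),.046),ray('side',*Z(D,481,313),.046))
print('Rtip',ray('scene',*Z(S,312,348),.05),ray('side',*Z(D,473,342),.05))
# corners top z=.04
for n,c,x,y in [('nl','side',372,525),('nr','side',520,288),('fl','side',140,408),('nr','scene',250,449),('fr','scene',476,576-8),('fl','scene',634,305)]:
    print(n,c,ray(c,*Z(S if c=='scene' else D,x,y),.04).round(4))
P=[]
for c in ['scene','side']:
    d=np.load(f'pics/{c}0d.npy'); r,cc=np.mgrid[0:420,0:560]
    p=unproj(c,cc.astype(float),r.astype(float),d.astype(float)).reshape(-1,3); p=p[d.ravel()>0]
    k=(p[:,0]>.35)&(p[:,0]<.8)&(abs(p[:,1]-.03)<.25); p=p[k]
    for n,q in [('all',p)]:
        hi=q[(q[:,2]>.035)&(q[:,2]<.046)]; print(c,len(hi))
        P.append(hi)
    pan=p[(p[:,2]>.075)&(p[:,2]<.25)]; print('panel max z',np.percentile(pan[:,2],[50,95,99,100]))
    img=np.zeros((500,500),np.uint8)
    for a in hi: cv2.circle(img,(int((a[1]+.22)*1000),int((a[0]-.33)*1000)),1,255,-1)
    cv2.imwrite(f'pics/top_{c}.png',img[::-1,::-1])
for c in ['scene','side']:
  for n in ['tape_roll','brad_tin','screwdriver','cup_plain','cup_small','hammer','glue_bottle']:
    im=get_image(c)
    r=spot_point(n,c)
    if r: print(c,n,round(r[0]['score'],2),ray(c,*r[0]['position'],0).round(3))
E
```

```text
Lpiv [0.45509402 0.08700882 0.046     ] [0.44861368 0.09015623 0.046     ]
Ltip [0.41742359 0.10838107 0.05      ] [0.41349757 0.11618961 0.05      ]
Rpiv [ 0.49807175 -0.07536312  0.046     ] [ 0.49574724 -0.07156809  0.046     ]
Rtip [ 0.47928268 -0.03976876  0.05      ] [ 0.47470137 -0.03577885  0.05      ]
nl side [0.4068 0.1637 0.04  ]
nr side [ 0.4949 -0.1265  0.04  ]
fl side [0.6334 0.2113 0.04  ]
nr scene [ 0.5132 -0.1416  0.04  ]
fr scene [ 0.7229 -0.077   0.04  ]
fl scene [0.64  0.205 0.04 ]
scene 2541
panel max z [0.13154652 0.1846759  0.18823207 0.19113449]
side 2322
panel max z [0.11320399 0.1875829  0.188901   0.18996375]
scene tape_roll 0.64 [0.43 0.23 0.  ]
scene brad_tin 0.71 [0.382 0.006 0.   ]
scene screwdriver 0.69 [ 0.534 -0.198  0.   ]
scene cup_plain 0.77 [0.55  0.258 0.   ]
scene hammer 0.56 [0.414 0.5   0.   ]
scene glue_bottle 0.62 [ 0.598 -0.5    0.   ]
side tape_roll 0.65 [0.447 0.227 0.   ]
side brad_tin 0.87 [ 0.385 -0.006  0.   ]
side screwdriver 0.48 [ 0.533 -0.199  0.   ]
side cup_plain 0.62 [0.56  0.261 0.   ]
side cup_small 0.82 [ 0.671 -0.148 -0.   ]
side hammer 0.84 [0.407 0.491 0.   ]
side glue_bottle 0.55 [ 0.598 -0.492  0.   ]
```

View pics/top_side.png

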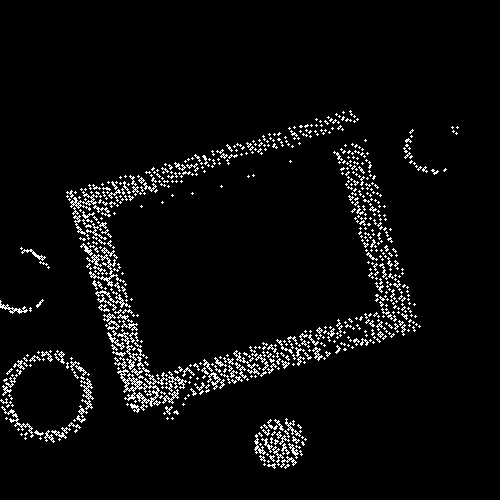

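```bash
cat >> fit.py <<'E'
from scipy.optimize import minimize
def loc(p,v):
    c,s=np.cos(v[2]),np.sin(v[2]); d=p[:,:2]-v[:2]; return d@np.array([[c,-s],[s,c]])
def wor(q,v):
    c,s=np.cos(v[2]),np.sin(v[2]); return np.array(q)@np.array([[c,s],[-s,c]])+v[:2]
def cost(v,p):
    q=abs(loc(p,v)); out=np.maximum(np.maximum(q[:,0]-.115,q[:,1]-.15),0)
    inn=np.maximum(np.minimum(.085-q[:,0],.12-q[:,1]),0)
    e=out+inn; return np.sum(np.minimum(e,.012)**2+.0003*np.minimum(e,.012))*1e4
def fitframe(ds,v0):
    R=[]
    for c,d in ds.items():
        r,cc=np.mgrid[0:420,0:560]
        p=unproj(c,cc.astype(float),r.astype(float),d.astype(float)).reshape(-1,3); p=p[d.ravel()>0]
        p=p[(p[:,2]>.035)&(p[:,2]<.045)]
        p=p[np.max(abs(loc(p,v0))-[.13,.165],axis=1)<0]
        R.append((c,p))
    for n,p in R+[('both',np.vstack([a[1] for a in R]))]:
        b=min((minimize(cost,np.array(v0)+[dx,dy,t],args=(p,),method='Nelder-Mead',options=dict(xatol=1e-5,fatol=1e-6,maxiter=800)) for dx in(-.006,.006) for dy in (-.006,.006) for t in (-.03,.03)),key=lambda r:r.fun)
        print(n,len(p),b.x.round(4),round(b.fun,3))
    return b.x
E
python3 - <<'E'
from fit import *
v=fitframe({c:np.load(f'pics/{c}0d.npy') for c in('scene','side')},[.57,.035,-.27+.53 if 0 else .26])
np.save('v.npy',v)
for n,q in dict(Lp=(-.101,.085),Rp=(-.101,-.085),hinge=(.085,0)).items(): print(n,wor(q,v).round(4))
for n,d,t in [('L',.0,0)]: pass
# panel angle
for c in ('scene','side'):
    d=np.load(f'pics/{c}0d.npy'); r,cc=np.mgrid[0:420,0:560]
    p=unproj(c,cc.astype(float),r.astype(float),d.astype(float)).reshape(-1,3); p=p[d.ravel()>0]
    q=np.c_[loc(p,v),p[:,2]]; q=q[(abs(q[:,1])<.1)&(q[:,2]>.07)&(q[:,2]<.25)&(abs(q[:,0])<.1)]
    print(c,len(q),np.median(np.arctan2(q[:,2]-.0355,.085-q[:,0])), q[np.argmax(q[:,2])])
    # wings
    w=np.c_[loc(p,v),p[:,2]]
    for n,s in(('L',.085),('R',-.085)):
        k=(np.hypot(w[:,0]+.101,w[:,1]-s)<.05)&(w[:,2]>.048)&(w[:,2]<.063)&(w[:,0]<-.085); a=w[k]
        if len(a): print(n,len(a),a[:,:2].mean(0).round(4), np.arctan2(-(a[:,1].mean()-s),-(a[:,0].mean()+.101)))
E
```

```text
scene 2121 [0.5714 0.035  0.2856] 7.278
side 1796 [0.5671 0.0367 0.2919] 6.046
both 3917 [0.57   0.0361 0.2899] 20.984
Lp [0.4489 0.0886]
Rp [ 0.4975 -0.0743]
hinge [0.6514 0.0604]
scene 1743 1.1418984690213845 [0.01353008 0.05188337 0.19113449]
L 10 [-0.1081  0.0954] -0.9711725491639945
R 18 [-0.1044 -0.0664] -1.3918647297821
side 206 1.0916284036865085 [0.00697564 0.06628346 0.18996375]
L 21 [-0.1168  0.1056] -0.9157468128174987
R 12 [-0.1078 -0.063 ] -1.2724781481573102
```

Run:
```python
from h import *
from scipy.spatial.transform import Rotation as R
s=manip.get_state(); q=s['ee_rot']; print(R.from_quat(q[[1,2,3,0]]).as_matrix().round(3))
im,d=get_image('wrist'); save('w0',im); M=camera_model('wrist'); print(np.round(M['world_from_camera'],3))
```

```text
[[-0.961  0.     0.278]
 [-0.278 -0.    -0.961]
 [ 0.    -1.     0.   ]]
[[ 0.278  0.927  0.251  0.223]
 [-0.961  0.268  0.073 -0.535]
 [ 0.    -0.261  0.965  0.373]
 [ 0.     0.     0.     1.   ]]
```

View pics/w0.png

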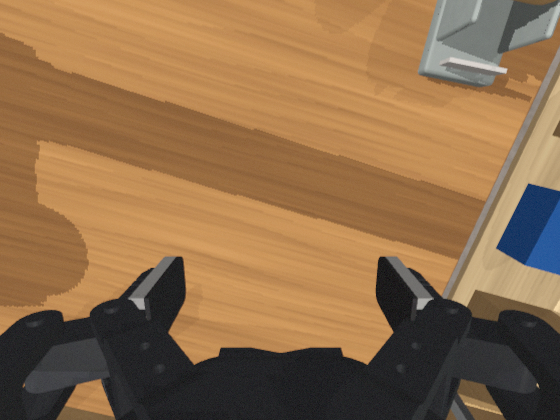

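Call:
jog_arm:
  targets:
    - [0,[0,0.0,0.03],0]
    - [0,[0.01,0.02,0.03],0]
    - [0,[0.02,0.03,0.01],0]
    - [0,[0.03,0.04,0],0]
    - [0,[0.03,0.04,0],0]
    - [0,[0.03,0.04,0],0]
  force: 20

```text
clock: 3.0
position: [0.2807, -0.3811, 0.2813]
ee_rot: [-0.099, 0.099, -0.7, 0.7]
contact_force: [1.0, -0.1, 0.2]
width: 0.0
```

The wrist view shows the open jaws at about (160,290) and (405,290). The tool is already square to the frame, with the jaw axis along frame y. I now move over the far side of the panel.

Call:
jog_arm:
  targets:
    - [0,[0.035,0.0435,0],0]
    - [0,[0.035,0.0435,0],0]
    - [0,[0.035,0.0435,0],0]
    - [0,[0.035,0.0435,0],0]
    - [0,[0.035,0.0435,0],0]
    - [0,[0.035,0.0435,0],0]
    - [0,[0.035,0.0435,0],0]
    - [0,[0.035,0.0435,0],0]
    - [0,[0.036,0.0435,0],0]
    - [0,[0.036,0.0435,0],0]

```text
clock: 4.25
position: [0.633, 0.0542, 0.2812]
ee_rot: [-0.1, 0.099, -0.7, 0.7]
contact_force: [0.2, 0.2, 0.5]
width: 0.0
```

Call:
jog_arm:
  targets:
    - [0,[0,0,-0.03],0]
    - [0,[0,0,-0.03],0]
    - [0,[0,0,-0.03],0]
    - [0,[0,0,0],0]

```text
clock: 4.75
position: [0.6301, 0.0528, 0.1885]
ee_rot: [0.097, -0.101, 0.7, -0.7]
contact_force: [-0.5, 1.1, -0.1]
width: 0.0001
```

Run:
```python
from h import *
s=manip.get_state(); print(s['position'],s['contact_force'])
a,d=get_image('scene'); b,d2=get_image('side')
f=lambda im:cv2.resize(im[110:290,170:410],(400,300),interpolation=cv2.INTER_CUBIC)
save('a1',np.hstack([f(a),f(b)]))
```

```text
[0.63005325 0.05275538 0.18849094] [-0.47169896  1.06391454 -0.06267931]
```

View pics/a1.png

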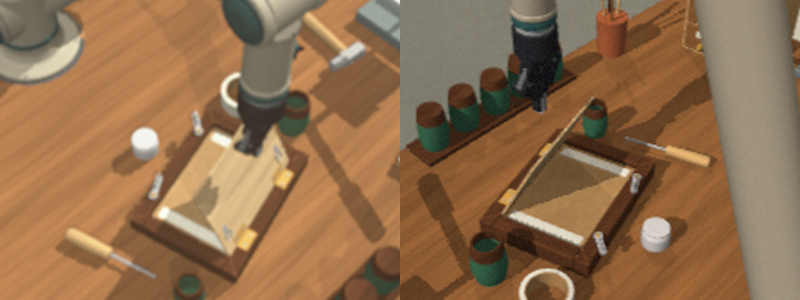

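The tip is in the air behind the panel's outer face and touching nothing. Next I compute the arc rows.

Run:
```python
import numpy as np
v=[.5695,.036,.289]; c,s=np.cos(v[2]),np.sin(v[2])
def tcp(ph,r=.15,off=.0025):
    x=.085-r*np.cos(ph)+off*np.sin(ph)+.011; z=.0355+r*np.sin(ph)+off*np.cos(ph)+.017
    return np.array([v[0]+c*x,v[1]+s*x,z])
p=np.array([.632,.0541,.1885])  # commanded approx
p=np.array([.6301,.0528,.1885])
L=[tcp(1.12,off=.006)]+[tcp(f) for f in np.linspace(1.06,-.01,16)]
for q in L: print((q-p).round(4),q.round(4)); p=q
```

```text
[-0.026  -0.0065  0.0016] [0.6041 0.0463 0.1901]
[-0.0107 -0.0032 -0.0056] [0.5933 0.0431 0.1846]
[-0.0088 -0.0026 -0.0054] [0.5845 0.0405 0.1792]
[-0.0085 -0.0025 -0.0061] [0.576  0.0379 0.1731]
[-0.008  -0.0024 -0.0067] [0.568  0.0356 0.1665]
[-0.0075 -0.0022 -0.0072] [0.5604 0.0333 0.1592]
[-0.007  -0.0021 -0.0078] [0.5534 0.0312 0.1514]
[-0.0065 -0.0019 -0.0083] [0.5469 0.0293 0.1431]
[-0.0059 -0.0018 -0.0088] [0.541  0.0275 0.1344]
[-0.0053 -0.0016 -0.0092] [0.5357 0.026  0.1252]
[-0.0046 -0.0014 -0.0095] [0.5311 0.0246 0.1157]
[-0.004  -0.0012 -0.0099] [0.5271 0.0234 0.1058]
[-0.0033 -0.001  -0.0101] [0.5238 0.0224 0.0957]
[-0.0026 -0.0008 -0.0103] [0.5212 0.0216 0.0853]
[-0.0019 -0.0006 -0.0105] [0.5193 0.0211 0.0748]
[-0.0012 -0.0003 -0.0106] [0.5182 0.0207 0.0642]
[-0.0004 -0.0001 -0.0107] [0.5177 0.0206 0.0535]
```

Call:
jog_arm:
  targets:
    - [0,[-0.013,-0.003,0.001],0]
    - [0,[-0.013,-0.003,0.001],0]
    - [0,[-0.011,-0.003,-0.006],0]
    - [0,[-0.009,-0.003,-0.005],0]
    - [0,[-0.008,-0.002,-0.006],0]

```text
clock: 5.48
position: [0.5771, 0.0384, 0.1758]
ee_rot: [-0.099, 0.099, -0.7, 0.7]
contact_force: [-0.0, 0.1, 0.2]
width: 0.0003
```

```bash
cat > look.py <<'E'
from h import *
import sys
s=manip.get_state(); print(s['clock'],s['position'].round(4),s['contact_force'].round(2))
a,d=get_image('scene'); b,d2=get_image('side')
f=lambda im:cv2.resize(im[110:290,170:410],(400,300),interpolation=cv2.INTER_CUBIC)
save(sys.argv[1],np.hstack([f(a),f(b)]))
np.save('pics/ds.npy',d);np.save('pics/dd.npy',d2)
E
python3 look.py a2
```

```text
5.475 [0.5771 0.0384 0.1758] [-0.01  0.07  0.18]
```

View pics/a2.png

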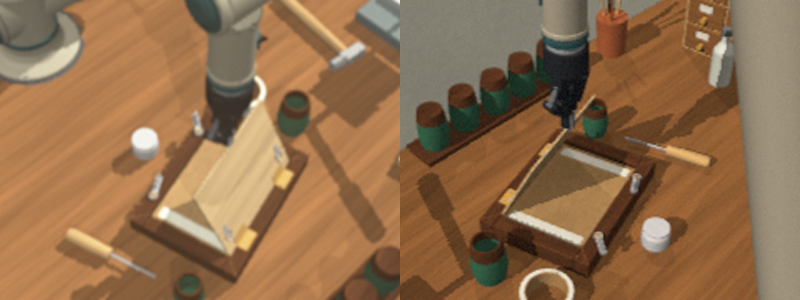

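The tip is at the outer face near the free edge with no force yet. I continue the arc in small batches.

Call:
jog_arm:
  targets:
    - [0,[-0.008,-0.002,-0.006],0]
    - [0,[-0.008,-0.002,-0.007],0]

```text
clock: 5.82
position: [0.5616, 0.0346, 0.1627]
ee_rot: [-0.099, 0.099, -0.7, 0.7]
contact_force: [-0.7, 0.6, 0.4]
width: -0.0004
```

```bash
python3 look.py a3
```

```text
5.825 [0.5616 0.0346 0.1627] [-0.75  0.55  0.37]
```

View pics/a3.png

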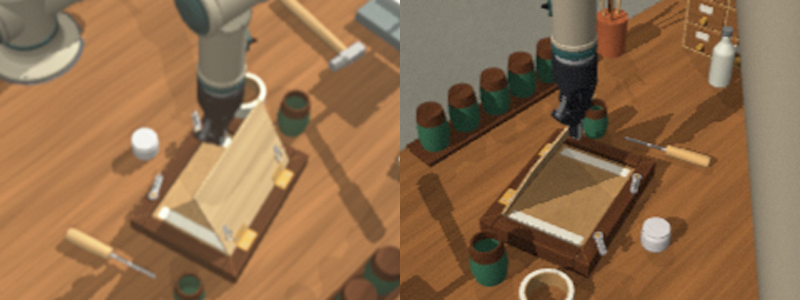

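```bash
cat > ang.py <<'E'
from fit import *
v=[.5695,.036,.289]
def panel(d,c):
    r,cc=np.mgrid[0:420,0:560]
    p=unproj(c,cc.astype(float),r.astype(float),d.astype(float)).reshape(-1,3); p=p[d.ravel()>0]
    q=np.c_[loc(p,v),p[:,2]]
    for lo,hi in((-.115,-.05),(.05,.115)):
        k=q[(q[:,1]>lo)&(q[:,1]<hi)&(q[:,2]>.055)&(q[:,2]<.21)&(q[:,0]<.07)&(q[:,0]>-.08)]
        if len(k)>5:
            a=np.arctan2(k[:,2]-.0355,.085-k[:,0]); print(c,(lo,hi),len(k),np.percentile(a,[10,50,90]).round(3),'top z',np.percentile(k[:,2],98).round(3))
if __name__=='__main__':
    panel(np.load('pics/ds.npy'),'scene'); panel(np.load('pics/dd.npy'),'side')
E
python3 ang.py
python3 - <<'E'
import cv2,sys
sys.path.insert(0,'.')
im=cv2.imread('pics/a3.png'); cv2.imwrite('pics/a3z.png',cv2.resize(im[50:230,140:340],(800,600)+(() ),interpolation=2))
E
```

```text
scene (-0.115, -0.05) 596 [1.122 1.142 1.18 ] top z 0.187
scene (0.05, 0.115) 497 [1.129 1.148 1.192] top z 0.187
side (-0.115, -0.05) 14 [1.045 1.069 1.098] top z 0.187
side (0.05, 0.115) 76 [1.082 1.097 1.12 ] top z 0.189
```

View pics/a3z.png

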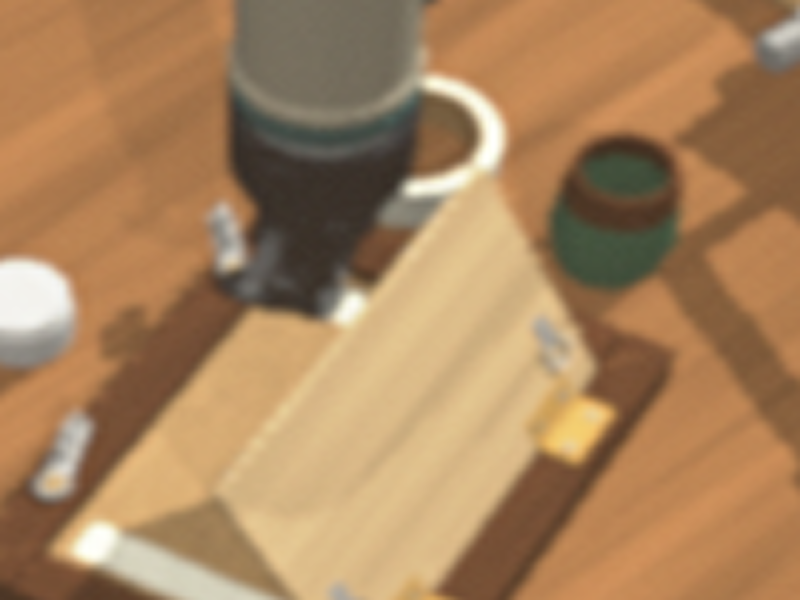

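Run:
```python
from fit import *
s=manip.get_state(); P=s['position']
for c in ('scene','side'):
    print(c,'tcp',proj(c,P).round(1),'tip',proj(c,P-[0,0,.017]).round(1))
    v=[.5695,.036,.289]
    for y in(-.118,0,.118):
        w=wor((.085-.169*np.cos(1.11)+.002,y),v); print(' edge',y,proj(c,np.append(w,.0355+.169*np.sin(1.11))).round(1))
b,d=get_image('side')
save('s4',cv2.resize(b[120:240,200:360],(800,600),interpolation=cv2.INTER_CUBIC))
b,d=get_image('scene')
save('c4',cv2.resize(b[120:240,200:360],(800,600),interpolation=cv2.INTER_CUBIC))
```

```text
scene tcp [300.4 198.5] tip [300.3 201.6]
 edge -0.118 [286.1 228.2]
 edge 0 [306.8 197.3]
 edge 0.118 [325.7 168.9]
side tcp [274.9 195.7] tip [274.9 199.9]
 edge -0.118 [286.4 165.7]
 edge 0 [268.7 187.1]
 edge 0.118 [248.5 211.4]
```

View pics/s4.png

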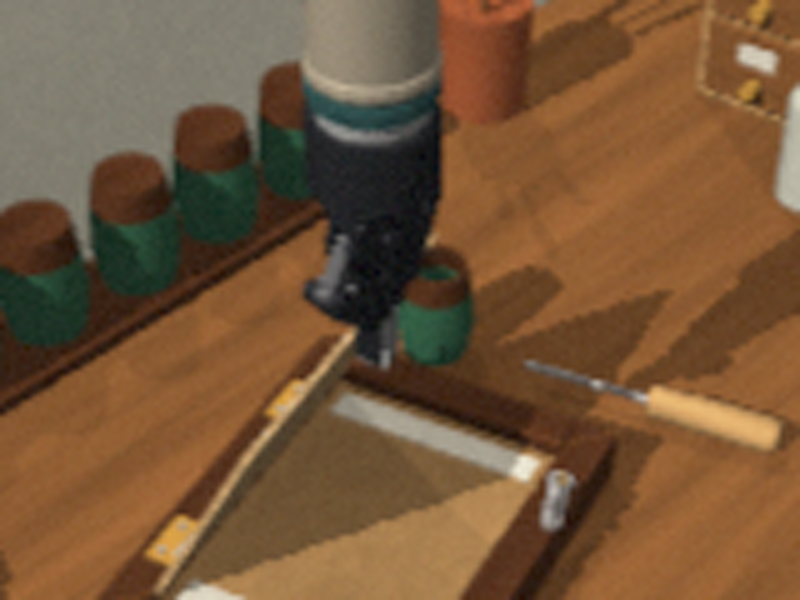

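View pics/c4.png

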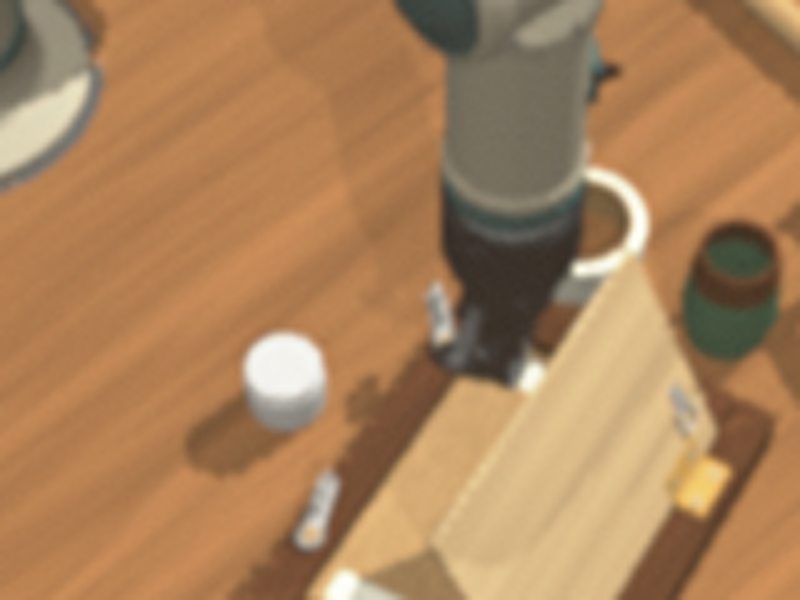

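Run:
```python
from fit import *
s=manip.get_state(); P=s['position']; print(P)
v=[P[0],P[1],.289]
for c in('scene','side'):
    im,d=get_image(c)
    r,cc=np.mgrid[0:420,0:560]
    p=unproj(c,cc.astype(float),r.astype(float),d.astype(float)).reshape(-1,3)
    q=np.c_[loc(p,v),p[:,2]]
    dark=im.reshape(-1,3).max(1)<110
    k=(abs(q[:,0])<.06)&(abs(q[:,1])<.06)&(q[:,2]>.1)&(q[:,2]<.3)&dark
    a=q[k]; o=np.argsort(a[:,2])[:14]; print(c,k.sum()); print(a[o].round(4))
```

```text
[0.56179569 0.03460285 0.16296452]
scene 236
[[ 0.0056 -0.0103  0.1956]
 [ 0.0078 -0.0087  0.2004]
 [ 0.0049 -0.0152  0.2014]
 [ 0.0074 -0.0081  0.2045]
 [ 0.0065 -0.0067  0.2071]
 [ 0.0059 -0.0114  0.2077]
 [ 0.0076 -0.0144  0.2078]
 [ 0.0104 -0.0081  0.212 ]
 [ 0.0065 -0.0069  0.2126]
 [ 0.0105 -0.0027  0.2152]
 [ 0.01   -0.0076  0.2162]
 [ 0.0106 -0.0263  0.2258]
 [ 0.0065 -0.0133  0.2259]
 [ 0.013   0.0097  0.2266]]
side 475
[[ 0.0582  0.003   0.1004]
 [ 0.0582  0.0343  0.1007]
 [ 0.0574 -0.0281  0.1013]
 [ 0.0549 -0.0505  0.1062]
 [ 0.0551 -0.0178  0.1062]
 [ 0.0551  0.0141  0.1066]
 [ 0.0546  0.0459  0.108 ]
 [ 0.0525 -0.0398  0.1113]
 [ 0.0515 -0.0054  0.1135]
 [ 0.0515  0.026   0.1138]
 [ 0.0514  0.0567  0.1144]
 [ 0.0497  0.0038  0.1174]
 [ 0.0494 -0.0279  0.1176]
 [ 0.0495  0.0354  0.1182]]
```

Run:
```python
from fit import *
s=manip.get_state(); P=s['position']
for c in('side',):
    im,d=get_image(c)
    for col in (271,274,276,278):
      for row in range(180,202,2):
        w=unproj(c,np.float64(col),np.float64(row),np.float64(d[row,col])); l=loc(w[None],[.5695,.036,.289])[0]
        print(col,row,im[row,col],l.round(4),w[2].round(4))
```

```text
271 180 [17 17 21] [-0.02   0.042] 0.2566
271 182 [25 24 26] [-0.0205  0.0433] 0.2506
271 184 [23 25 25] [-0.0168  0.0368] 0.2371
271 186 [31 34 36] [-0.0048  0.0155] 0.2091
271 188 [35 33 35] [-0.0042  0.0148] 0.2007
271 190 [41 39 33] [-0.0031  0.0131] 0.1912
271 192 [96 56 31] [ 0.076  -0.1284] 0.0423
271 194 [59 37 20] [ 0.0723 -0.1214] 0.0399
271 196 [44 29 20] [ 0.0713 -0.1194] 0.0326
271 198 [103  79  49] [ 0.0693 -0.1154] 0.0271
271 200 [154 147 133] [ 0.0618 -0.1017] 0.0318
274 180 [22 24 27] [-0.017   0.0192] 0.2389
274 182 [18 13 19] [-0.0222  0.029 ] 0.2407
274 184 [10 12 17] [-0.0228  0.0302] 0.2345
274 186 [29 31 32] [-0.0139  0.014 ] 0.2115
274 188 [31 33 34] [-0.0144  0.0152] 0.205
274 190 [35 35 39] [-0.0166  0.0194] 0.2014
274 192 [82 64 55] [ 0.0684 -0.1364] 0.0391
274 194 [65 37 24] [ 0.0628 -0.1259] 0.0402
274 196 [50 33 22] [ 0.0595 -0.1196] 0.0372
274 198 [75 52 31] [ 0.0592 -0.1188] 0.0285
274 200 [154 142 123] [ 0.056  -0.1128] 0.0252
276 180 [20 23 25] [-0.0203  0.0134] 0.2359
276 182 [18 21 22] [-0.0202  0.0133] 0.2285
276 184 [63 64 62] [-0.017   0.0074] 0.2153
276 186 [81 79 79] [-0.0174  0.0084] 0.2087
276 188 [84 85 81] [-0.0169  0.0076] 0.2003
276 190 [84 83 83] [-0.017   0.0079] 0.1928
276 192 [109  99  93] [-0.0187  0.0112] 0.1882
276 194 [67 42 25] [ 0.0568 -0.1296] 0.0398
276 196 [55 31 16] [ 0.0525 -0.1214] 0.0386
276 198 [43 28 21] [ 0.0512 -0.1188] 0.0319
276 200 [126  99  67] [ 0.0479 -0.1126] 0.0288
278 180 [48 44 41] [-0.0171 -0.005 ] 0.2213
278 182 [81 68 56] [-0.0201  0.0008] 0.2192
278 184 [66 63 54] [-0.0195 -0.0002] 0.2107
278 186 [82 65 52] [-0.0201  0.001 ] 0.2042
278 188 [85 67 53] [-0.0197  0.0002] 0.1957
278 190 [77 56 42] [-0.0193 -0.0004] 0.1874
278 192 [63 40 25] [ 0.0538 -0.139 ] 0.043
278 194 [68 41 27] [ 0.0521 -0.1357] 0.0368
278 196 [64 37 22] [ 0.0445 -0.1212] 0.0421
278 198 [49 34 25] [ 0.0458 -0.1236] 0.0303
278 200 [106  78  49] [-0.4272  0.7736] 0.9417
```

Run:
```python
from fit import *
s=manip.get_state(); P=s['position'];print(s['clock'],P,s['qpos'].round(3),s['width'],s['contact_force'].round(2))
im,d=get_image('wrist'); save('w5',im)
M=camera_model('wrist'); print(np.round(M['world_from_camera'],3)[:3,3])
r,c=np.mgrid[0:420,0:560]
p=unproj('wrist',c.astype(float),r.astype(float),d.astype(float),M)
for row in range(240,420,12): print(row,[ (im[row,col].tolist(),p[row,col].round(3).tolist()) for col in (270,285)])
```

```text
6.175 [0.56242313 0.03465033 0.16337383] [-0.062  0.289  1.609 -0.     1.243  1.227] -0.00010249189514402059 [-0.19 -0.28  0.94]
[0.626 0.052 0.325]
240 [([200, 165, 113], [0.514, 0.031, 0.027]), ([199, 164, 112], [0.518, 0.016, 0.027])]
252 [([109, 108, 106], [0.572, 0.042, 0.196]), ([115, 115, 110], [0.573, 0.035, 0.195])]
264 [([128, 126, 125], [0.572, 0.041, 0.208]), ([128, 127, 124], [0.573, 0.035, 0.208])]
276 [([116, 117, 114], [0.572, 0.041, 0.218]), ([112, 109, 108], [0.573, 0.036, 0.218])]
288 [([38, 37, 38], [0.573, 0.041, 0.23]), ([113, 113, 110], [0.57, 0.035, 0.221])]
300 [([36, 38, 41], [0.573, 0.041, 0.237]), ([32, 31, 36], [0.567, 0.034, 0.224])]
312 [([35, 34, 36], [0.572, 0.04, 0.241]), ([32, 29, 29], [0.563, 0.033, 0.226])]
324 [([40, 38, 42], [0.561, 0.037, 0.231]), ([37, 38, 39], [0.559, 0.032, 0.227])]
336 [([35, 32, 41], [0.558, 0.036, 0.233]), ([115, 112, 107], [0.412, -0.015, 0.027])]
348 [([24, 31, 34], [0.554, 0.035, 0.234]), ([218, 213, 208], [0.408, -0.016, 0.042])]
360 [([22, 24, 24], [0.572, 0.039, 0.261]), ([29, 30, 28], [0.574, 0.036, 0.262])]
372 [([29, 28, 32], [0.572, 0.039, 0.265]), ([27, 30, 29], [0.573, 0.036, 0.265])]
384 [([32, 32, 33], [0.572, 0.039, 0.269]), ([34, 34, 36], [0.573, 0.036, 0.268])]
396 [([30, 31, 31], [0.571, 0.039, 0.271]), ([26, 26, 28], [0.573, 0.036, 0.271])]
408 [([35, 35, 39], [0.573, 0.039, 0.275]), ([26, 25, 27], [0.573, 0.036, 0.274])]
```

View pics/w5.png

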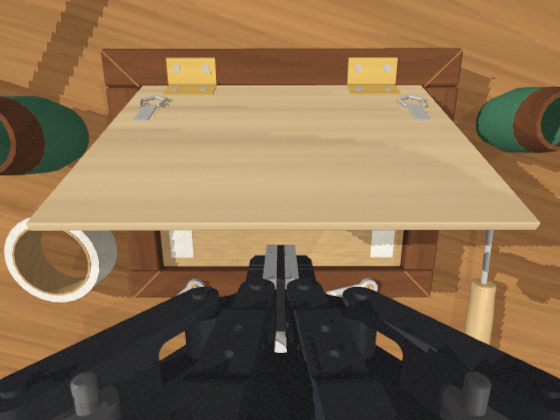

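The wrist view and the depth from two cameras put the shut fingertips at z≈0.187 while the TCP reads 0.163. So the tips are about 24 mm above the reported TCP, not 17 mm below. The tool therefore passed over the free edge without touching it, and the panel hasn't moved. I go back over and retry about 40 mm lower.

Call:
jog_arm:
  targets:
    - [0,[0,0,0.03],0]
    - [0,[0,0,0.02],0]
    - [0,[0.035,0.01,0],0]
    - [0,[0.035,0.01,0],0]
    - [0,[0,0,0],0]

```text
clock: 6.85
position: [0.6343, 0.0552, 0.2125]
ee_rot: [-0.1, 0.099, -0.7, 0.7]
contact_force: [-0.1, 1.2, -0.2]
width: -0.0002
```

Call:
jog_arm:
  targets:
    - [0,[0,0,-0.03],0]
    - [0,[0,0,-0.03],0]
    - [0,[0,0,-0.01],0]
    - [0,[0,0,0],0]

```text
clock: 7.35
position: [0.6314, 0.0545, 0.143]
ee_rot: [0.099, -0.1, 0.7, -0.7]
contact_force: [-0.7, -0.4, 0.1]
width: -0.0001
```

```bash
python3 look.py a6; python3 ang.py
python3 - <<'E'
from fit import *
s=manip.get_state()
im,d=get_image('wrist'); save('w6',im); p=s['position']; 
P=unproj('wrist',*np.meshgrid(np.arange(560.),np.arange(420.)),d.astype(float))
for r in (240,244,246,248,250,252): print(r,im[r,285],P[r,285].round(4))
E
```

```text
7.35 [0.6314 0.0545 0.143 ] [-0.73 -0.4   0.06]
scene (-0.115, -0.05) 594 [1.122 1.141 1.184] top z 0.187
scene (0.05, 0.115) 116 [1.148 1.178 1.224] top z 0.105
side (-0.115, -0.05) 59 [1.066 1.091 1.115] top z 0.189
side (0.05, 0.115) 78 [1.08  1.097 1.119] top z 0.189
240 [213 185 140] [0.6232 0.048  0.1047]
244 [192 168 133] [0.6218 0.0476 0.1081]
246 [134 133 130] [0.644  0.0551 0.1704]
248 [134 133 131] [0.6439 0.0551 0.1726]
250 [137 137 132] [0.6436 0.055  0.1742]
252 [137 136 133] [0.6433 0.055  0.1757]
```

View pics/w6.png

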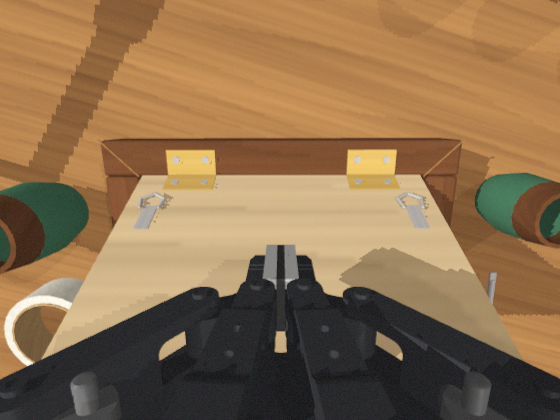

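View pics/a6.png

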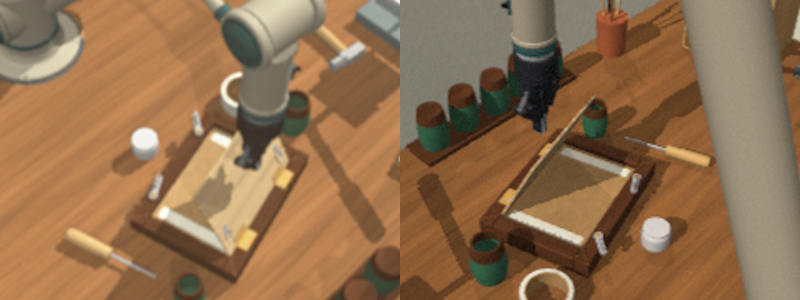

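The tool is now behind the outer face, tip at z≈0.170, about 18 mm below the free edge. I repeat the arc.

Call:
jog_arm:
  targets:
    - [0,[-0.013,-0.004,0],0]
    - [0,[-0.013,-0.004,0],0]
    - [0,[-0.011,-0.003,-0.005],0]
    - [0,[-0.009,-0.003,-0.005],0]
    - [0,[-0.008,-0.002,-0.006],0]

```text
clock: 8.12
position: [0.5773, 0.0382, 0.127]
ee_rot: [-0.099, 0.099, -0.7, 0.7]
contact_force: [1.8, -0.7, 1.1]
width: -0.0001
```

```bash
python3 look.py a7; python3 ang.py
```

```text
8.125 [0.5773 0.0382 0.127 ] [ 1.82 -0.73  1.1 ]
scene (-0.115, -0.05) 778 [0.898 0.921 0.974] top z 0.167
scene (0.05, 0.115) 461 [0.907 0.936 1.009] top z 0.14
side (-0.115, -0.05) 108 [0.873 0.892 0.914] top z 0.167
side (0.05, 0.115) 196 [0.881 0.901 0.948] top z 0.166
```

View pics/a7.png

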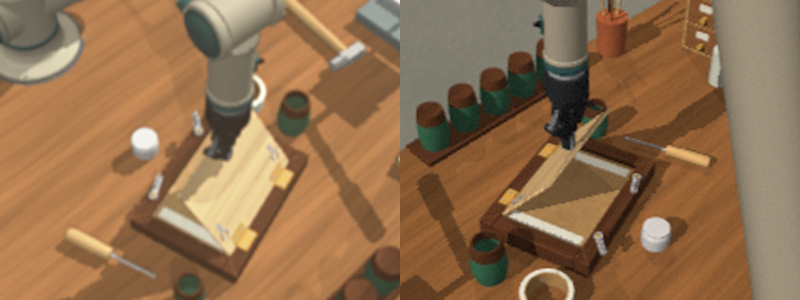

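It works: the panel is down to about 0.9 rad at about 2 N. I continue the arc.

Call:
jog_arm:
  targets:
    - [0,[-0.008,-0.0025,-0.0065],0]
    - [0,[-0.0075,-0.002,-0.007],0]
    - [0,[-0.007,-0.002,-0.008],0]
    - [0,[-0.0065,-0.002,-0.008],0]
    - [0,[-0.006,-0.002,-0.009],0]
    - [0,[-0.005,-0.0015,-0.009],0]
    - [0,[-0.0045,-0.0015,-0.0095],0]

```text
clock: 9.1
position: [0.5329, 0.0251, 0.0695]
ee_rot: [0.099, -0.099, 0.7, -0.7]
contact_force: [0.8, 0.6, -0.3]
width: 0.0
```

```bash
python3 look.py a8; python3 ang.py
```

```text
9.1 [0.5329 0.0251 0.0695] [ 0.79  0.62 -0.3 ]
scene (-0.115, -0.05) 805 [0.368 0.396 0.461] top z 0.182
scene (0.05, 0.115) 503 [0.366 0.403 0.458] top z 0.09
side (-0.115, -0.05) 188 [0.361 0.375 0.392] top z 0.097
side (0.05, 0.115) 557 [0.365 0.382 0.465] top z 0.183
```

View pics/a8.png

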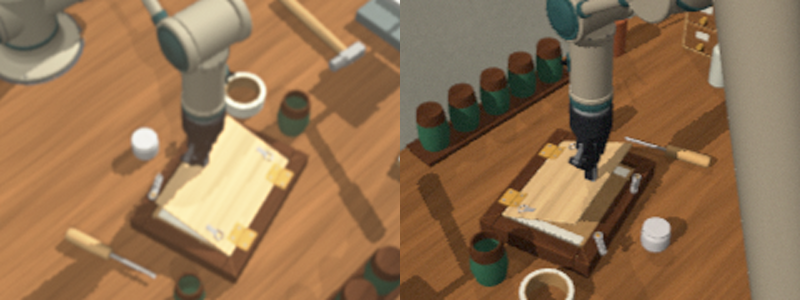

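Call:
jog_arm:
  targets:
    - [0,[-0.004,-0.001,-0.01],0]
    - [0,[-0.003,-0.001,-0.01],0]
    - [0,[-0.0025,-0.001,-0.01],0]
    - [0,[-0.001,0,-0.01],0]
    - [0,[-0.001,0,-0.01],0]
    - [0,[0,0,-0.005],0]
    - [0,[0,0,-0.003],0]

```text
clock: 10.07
position: [0.5215, 0.022, 0.0171]
ee_rot: [-0.099, 0.1, -0.7, 0.7]
contact_force: [-16.0, -0.0, 60.4]
width: 0.0003
```

```bash
python3 look.py a9
cat > shut.py <<'E'
from fit import *
v=[.5695,.036,.289]
for n,c in(('ds','scene'),('dd','side')):
    d=np.load(f'pics/{n}.npy'); r,cc=np.mgrid[0:420,0:560]
    p=unproj(c,cc.astype(float),r.astype(float),d.astype(float)).reshape(-1,3); p=p[d.ravel()>0]; q=np.c_[loc(p,v),p[:,2]]
    q=q[(abs(q[:,1])<.11)&(q[:,2]<.06)&(abs(q[:,0])<.08)&(q[:,2]>.02)]
    f=np.polyfit(q[:,0],q[:,2],1); print(c,'slope',f.round(4),'z free',np.median(q[q[:,0]<-.06,2]),'z hinge',np.median(q[q[:,0]>.04,2]))
E
python3 shut.py
```

```text
10.075 [0.5215 0.022  0.0171] [-15.99  -0.    60.4 ]
scene slope [0.0037 0.0375] z free 0.03718255508345725 z hinge 0.037738534077775054
side slope [-0.0017  0.0381] z free 0.03779458811565056 z hinge 0.03811777020468898
```

View pics/a9.png

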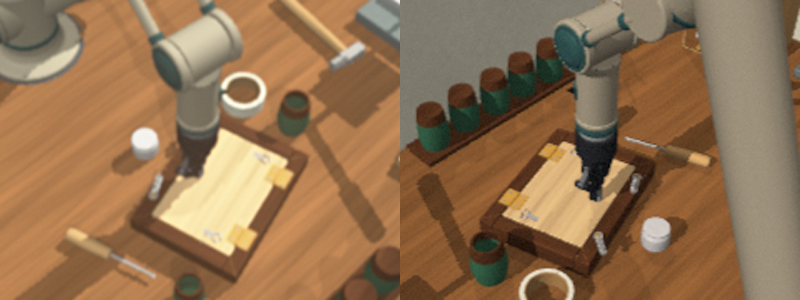

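The panel is shut, but the last few millimetres pressed to 60 N, so I back off now. The contact also gives tip z ≈ TCP + 0.021.

Call:
jog_arm:
  targets:
    - [0,[0,0,0.01],0]
    - [0,[0,0,0.03],0]
    - [0,[0,0,0.03],0]
    - [0,[0.03,0.0,0.03],0]
    - [0,[0.04,0,0.02],0]
    - [0,[0,0,0],0]

```text
clock: 10.92
position: [0.5959, 0.022, 0.1333]
ee_rot: [-0.101, 0.097, -0.7, 0.7]
contact_force: [-0.4, -0.0, -0.3]
width: 0.0001
```

```bash
python3 look.py a10; python3 shut.py
python3 - <<'E'
from fit import *
fitframe({'scene':np.load('pics/ds.npy'),'side':np.load('pics/dd.npy')},[.57,.036,.289])
v=[.5695,.036,.289]
for c,n in(('scene','ds'),('side','dd')):
    pass
s=manip.get_state();print(s['position'])
im,d=get_image('wrist'); save('w10',im)
M=camera_model('wrist')
for n in ('button_left_pivot','button_left_wing','button_right_pivot','button_right_wing'):
    r=spot_point(n,'wrist')
    for a in r[:2]: print(n,round(a['score'],2),np.round(a['position'],1),ray('wrist',*a['position'],.048 if 'pivot' in n else .06).round(4))
E
```

```text
10.925 [0.5959 0.022  0.1333] [-0.45 -0.03 -0.25]
scene slope [0.0036 0.0376] z free 0.03747746297951693 z hinge 0.03777806558448016
side slope [0.0003 0.038 ] z free 0.038037187861428734 z hinge 0.038107021377823624
scene 4607 [0.5668 0.0394 0.2898] 3188.969
side 4537 [0.5716 0.0339 0.2822] 3317.388
both 9144 [0.568  0.0381 0.2899] 6535.096
[0.5910108  0.02232694 0.13098879]
```

View pics/w10.png

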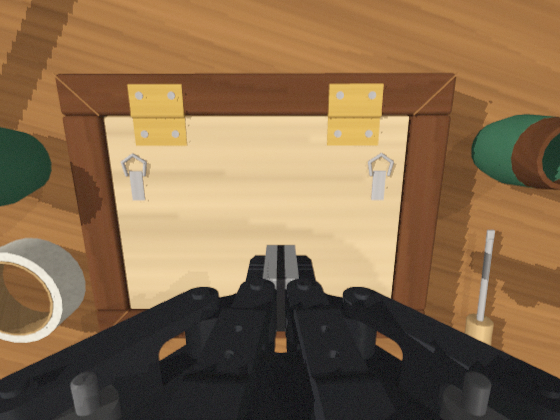

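View pics/a10.png

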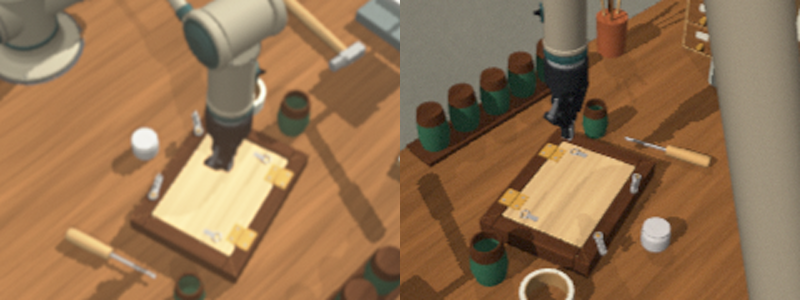

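The panel is flat and shut in all views, at z≈0.038. Now I move nearer the robot so the wrist camera sees both buttons.

Call:
jog_arm:
  targets:
    - [0,[-0.05,-0.007,0.02],0]
    - [0,[-0.05,-0.007,0],0]
    - [0,[-0.05,-0.007,0],0]
    - [0,[-0.01,0,0],0]
    - [0,[0,0,0],0]

```text
clock: 11.9
position: [0.4319, 0.0012, 0.1525]
ee_rot: [-0.1, 0.099, -0.7, 0.7]
contact_force: [-0.8, 0.3, 0.2]
width: 0.0001
```

Run:
```python
from fit import *
s=manip.get_state();print(s['position'],s['clock'])
im,d=get_image('wrist'); save('w11',im); np.save('pics/w11d.npy',d)
for n in ('button_left_pivot','button_left_wing','button_right_pivot','button_right_wing'):
    r=spot_point(n,'wrist')
    for a in r[:2]: print(n,round(a['score'],2),np.round(a['position'],1),ray('wrist',*a['position'],.048 if 'pivot' in n else .06).round(4))
```

```text
[0.43189745 0.00117842 0.15247722] 11.9
button_left_pivot 0.76 [185.3 146.1] [0.4569 0.0885 0.048 ]
button_left_wing 0.69 [153.7 177.2] [0.4275 0.1047 0.06  ]
button_right_pivot 0.88 [383.6 150.6] [ 0.4986 -0.0693  0.048 ]
button_right_wing 0.74 [358.1 161.8] [ 0.4843 -0.0489  0.06  ]
button_right_wing 0.34 [507.3 156.4] [ 0.5211 -0.1608  0.06  ]
```

View pics/w11.png

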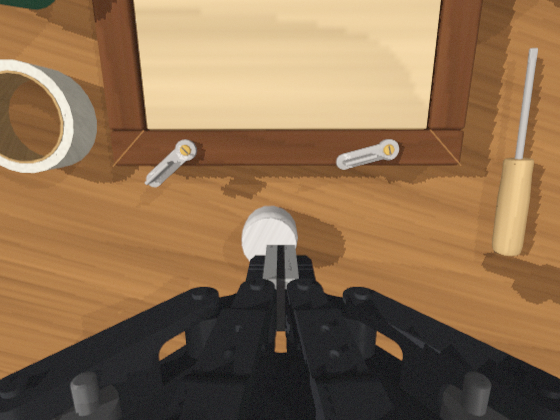

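Run:
```python
from fit import *
L=ray('wrist',187,150,.048);R=ray('wrist',389,149,.048);lt=ray('wrist',151,182,.045);rt=ray('wrist',343,161,.045)
print(L,R,lt,rt,np.hypot(*(L-R)[:2]))
yaw=np.arctan2(*( (L-R)[:2]*[-1,1])); print('yaw',yaw)
for a,b in((L,lt),(R,rt)):
    t=np.arctan2(b[1]-a[1],b[0]-a[0]); print('arm world',t,'button',t-yaw-np.pi)
m=(L+R)[:2]/2; print('centre',m+.101*np.array([np.cos(yaw),np.sin(yaw)]))
```

```text
[0.45375026 0.08647675 0.048     ] [ 0.50072424 -0.07298637  0.048     ] [0.41821491 0.11126135 0.045     ] [ 0.48072529 -0.04050995  0.045     ] 0.16623790818666814
yaw 0.28647311023326605
arm world 2.5325713114639195 button -0.8954944523591397
arm world 2.12275203082557 button -1.3053137329974893
centre [0.57412114 0.03528485]
```

Both buttons are clear in the wrist view: screws at (187,150) and (389,149), arms at about -0.89 and -1.31 rad. I'll swing both clockwise from above. Next I compute the pushing path, keeping the tool orientation fixed.

```bash
cat > path.py <<'E'
import numpy as np
yaw=.288; c,s=np.cos(yaw),np.sin(yaw); PV=dict(L=np.array([.452,.0875]),R=np.array([.4995,-.0735]))
HX,HY=.011,.008
def centre(a):
    u=np.array([np.sin(a),np.cos(a)]); n=np.array([-np.cos(a),np.sin(a)])
    if a<=0: k=.033*u+n*.0015; return k+[-HX,-HY]
    r=.017+.020*a/1.57; k=r*u+n*.0015; return k+[-HX,HY]
def w(p,b): return PV[b]+np.array([c*p[0]-s*p[1],s*p[0]+c*p[1]])
def rows(b,a0,start,n,aend=1.57):
    st=centre(a0)+np.array([-.013,0]); L=[('above/start',st)]+[(round(a,2),centre(a)) for a in np.linspace(a0,aend,n)]
    p=np.array(start)
    for k,q in L: q=w(q,b); print(k,q.round(4),'d',(q-p).round(4)); p=q
E
python3 - <<'E'
from path import *
from rig import manip
print(manip.get_state()['position'])
rows('R',-.26,[.4319,.0012],15); rows('L',-.68,[.5,0],17)
E
```

```text
[0.43324574 0.00112573 0.15203523]
above/start [ 0.4603 -0.0606] d [ 0.0284 -0.0618]
-0.26 [ 0.4728 -0.0569] d [0.0125 0.0037]
-0.13 [ 0.4765 -0.0547] d [0.0037 0.0022]
0.0 [ 0.4804 -0.0531] d [0.004  0.0017]
0.13 [ 0.4823 -0.0507] d [0.0019 0.0023]
0.26 [ 0.4847 -0.0486] d [0.0024 0.0021]
0.39 [ 0.4875 -0.0469] d [0.0028 0.0017]
0.52 [ 0.4908 -0.0456] d [0.0033 0.0013]
0.66 [ 0.4944 -0.0448] d [0.0036 0.0008]
0.79 [ 0.4983 -0.0445] d [0.0039 0.0003]
0.92 [ 0.5023 -0.0449] d [ 0.0041 -0.0004]
1.05 [ 0.5065 -0.0459] d [ 0.0042 -0.001 ]
1.18 [ 0.5106 -0.0476] d [ 0.0041 -0.0017]
1.31 [ 0.5146 -0.0501] d [ 0.004  -0.0024]
1.44 [ 0.5183 -0.0532] d [ 0.0037 -0.0031]
1.57 [ 0.5217 -0.057 ] d [ 0.0034 -0.0038]
above/start [0.4032 0.0905] d [-0.0968  0.0905]
-0.68 [0.4157 0.0942] d [0.0125 0.0037]
-0.54 [0.4184 0.0979] d [0.0027 0.0038]
-0.4 [0.4216 0.1013] d [0.0032 0.0033]
-0.26 [0.4253 0.1041] d [0.0037 0.0029]
-0.12 [0.4293 0.1064] d [0.004  0.0023]
0.02 [0.4332 0.1083] d [0.0039 0.0019]
0.16 [0.4353 0.1108] d [0.0021 0.0025]
0.3 [0.438  0.1129] d [0.0027 0.0021]
0.44 [0.4412 0.1147] d [0.0032 0.0017]
0.59 [0.4449 0.1159] d [0.0037 0.0012]
0.73 [0.449  0.1165] d [0.004  0.0006]
0.87 [0.4533 0.1163] d [ 0.0043 -0.0001]
1.01 [0.4577 0.1155] d [ 0.0044 -0.0009]
1.15 [0.4622 0.1138] d [ 0.0045 -0.0017]
1.29 [0.4665 0.1113] d [ 0.0043 -0.0025]
1.43 [0.4706 0.1081] d [ 0.0041 -0.0033]
1.57 [0.4742 0.104 ] d [ 0.0037 -0.004 ]
```

Call:
jog_arm:
  targets:
    - [0,[0.013,-0.031,0],0]
    - [0,[0.0135,-0.031,0],0]
    - [0,[0,0,-0.04],0]
    - [0,[0,0,-0.04],0]
    - [0,[0,0,-0.03],0]
    - [0,[0,0,-0.013],0]
    - [0,[0,0,0],0]

```text
clock: 13.02
position: [0.4585, -0.0608, 0.0285]
ee_rot: [0.099, -0.1, 0.7, -0.7]
contact_force: [0.4, 0.2, 0.6]
width: -0.0002
```

```bash
python3 look.py b1
python3 - <<'E'
from fit import *
im,d=get_image('wrist'); save('w12',im)
P=unproj('wrist',*np.meshgrid(np.arange(560.),np.arange(420.)),d.astype(float))
for r in (242,244,246,248,250,252): print(r,im[r,285],P[r,285].round(4))
E
```

```text
13.025 [ 0.4585 -0.0608  0.0285] [0.4  0.23 0.56]
242 [173 122  69] [ 4.525e-01 -6.690e-02  3.000e-04]
244 [165 124  87] [ 0.451  -0.0674 -0.    ]
246 [124 123 120] [ 0.4706 -0.0607  0.0551]
248 [125 125 122] [ 0.4704 -0.0607  0.057 ]
250 [125 125 122] [ 0.4704 -0.0607  0.0594]
252 [126 124 121] [ 0.4706 -0.0606  0.0622]
```

View pics/w12.png

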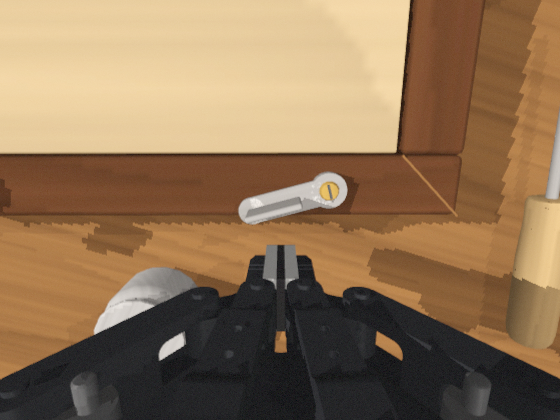

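View pics/b1.png

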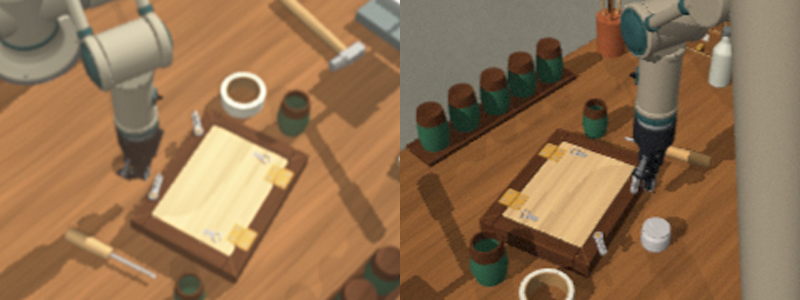

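The tip is just in front of the right wing: finger at column 281, screw at (330,190). I start pushing.

Call:
jog_arm:
  targets:
    - [0,[0.007,0.002,-0.0015],0]
    - [0,[0.007,0.002,0],0]
    - [0,[0.0037,0.002,0],0]
    - [0,[0.004,0.0017,0],0]
    - [0,[0.002,0.0023,0],0]
    - [0,[0.0024,0.002,0],0]
    - [0,[0.0028,0.0017,0],0]

```text
clock: 14.05
position: [0.487, -0.0469, 0.0275]
ee_rot: [0.099, -0.1, 0.7, -0.7]
contact_force: [-2.2, -0.2, 0.2]
width: -0.0
```

Run:
```python
from fit import *
s=manip.get_state();print(s['position'],s['contact_force'])
im,d=get_image('wrist'); save('w13',im)
```

```text
[ 0.48698099 -0.04694396  0.02748332] [-2.15498091 -0.16878629  0.15656786]
```

View pics/w13.png

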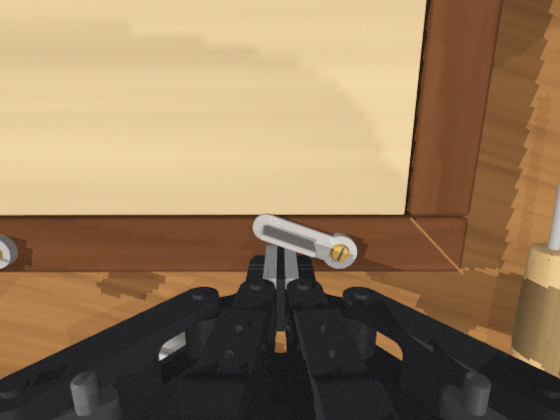

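The button is turning as planned at about 2 N. I continue.

Call:
jog_arm:
  targets:
    - [0,[0.0033,0.0013,0],0]
    - [0,[0.0036,0.0008,0],0]
    - [0,[0.0039,0.0003,0],0]
    - [0,[0.004,-0.0004,0],0]
    - [0,[0.0042,-0.001,0],0]
    - [0,[0.0041,-0.0017,0],0]

```text
clock: 14.85
position: [0.5109, -0.0478, 0.0277]
ee_rot: [0.099, -0.099, 0.7, -0.7]
contact_force: [-2.6, 0.1, 0.8]
width: -0.0001
```

Run:
```python
from fit import *
s=manip.get_state();print(s['position'],s['contact_force'])
im,d=get_image('wrist'); save('w14',im)
```

```text
[ 0.51090704 -0.04784859  0.02766322] [-2.6433525   0.1013316   0.79404076]
```

View pics/w14.png

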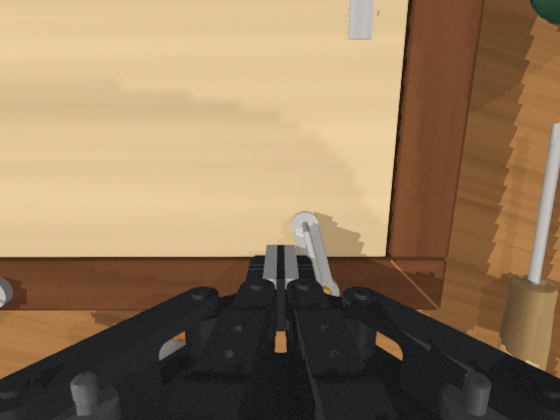

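Call:
jog_arm:
  targets:
    - [0,[0.004,-0.0024,0],0]
    - [0,[0.0037,-0.0031,0],0]
    - [0,[0.0034,-0.0038,0],0]
    - [0,[0,0,0],0]

```text
clock: 15.4
position: [0.5224, -0.0576, 0.0277]
ee_rot: [-0.1, 0.099, -0.7, 0.7]
contact_force: [-0.4, 0.5, -1.3]
width: 0.0
```

Run:
```python
from fit import *
s=manip.get_state();print(s['position'],s['contact_force'])
im,d=get_image('wrist'); save('w15',im)
```

```text
[ 0.52236921 -0.05762139  0.02770682] [-0.44290044  0.48759573 -1.2672797 ]
```

View pics/w15.png

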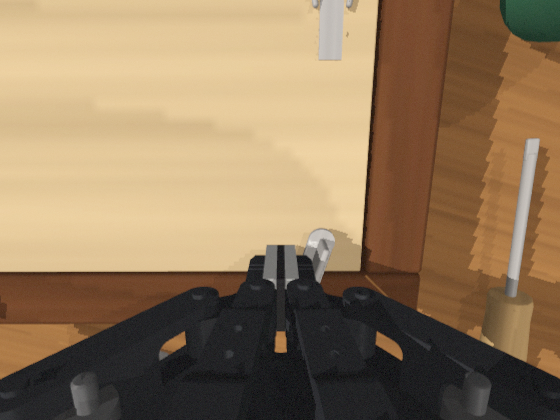

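The right button may be a little past square. I back off sideways, lift, move towards the left button, and measure there.

Call:
jog_arm:
  targets:
    - [0,[-0.004,0.014,0],0]
    - [0,[0,0,0.03],0]
    - [0,[0,0,0.04],0]
    - [0,[-0.03,0.02,0.04],0]
    - [0,[-0.03,0.02,0],0]
    - [0,[-0.03,0.0,0],0]
    - [0,[0,0,0],0]

```text
clock: 16.32
position: [0.4249, -0.002, 0.1378]
ee_rot: [0.099, -0.1, 0.7, -0.7]
contact_force: [-0.2, 0.3, 0.5]
width: -0.0001
```

Run:
```python
from fit import *
s=manip.get_state();print(s['position'],s['contact_force'],s['clock'])
im,d=get_image('wrist'); save('w16',im)
for n in ('button_left_pivot','button_left_wing','button_right_pivot','button_right_wing'):
    for a in spot_point(n,'wrist')[:1]: print(n,round(a['score'],2),np.round(a['position'],1))
```

```text
[ 0.42489551 -0.00204962  0.13776846] [-0.24857807  0.30842728  0.45374395] 16.325
button_left_pivot 0.65 [177.3 140.7]
button_left_wing 0.56 [145.2 170.3]
button_right_pivot 0.87 [392.  141.1]
button_right_wing 0.82 [418.2  98.6]
```

View pics/w16.png

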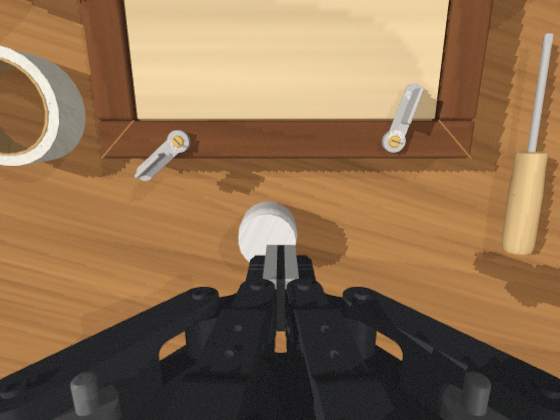

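Run:
```python
from fit import *
R=ray('wrist',394,142,.048); rt=ray('wrist',413.5,88,.045); L=ray('wrist',178,142,.048); lt=ray('wrist',143,176,.045)
print(L,R,np.hypot(*(rt-R)[:2]))
yaw=.288
for a,b in((L,lt),(R,rt)):
    t=np.arctan2(b[1]-a[1],b[0]-a[0])-yaw-np.pi; print((t+np.pi)%(2*np.pi)-np.pi)
K=camera_model('wrist')['mtx']; print(K[0,0])
```

```text
[0.45566011 0.08638407 0.048     ] [ 0.50207068 -0.07424092  0.048     ] 0.04138400211506346
-0.8660734681194628
2.840449957697772
319.13570879563025
```

Run:
```python
import path; from path import *
path.HY=.011; PV['L']=np.array([.4535,.087])
rows('L',-.70,[.4249,-.002],17,1.5)
```

```text
above/start [0.4052 0.0865] d [-0.0197  0.0885]
-0.7 [0.4177 0.0902] d [0.0125 0.0037]
-0.56 [0.4203 0.094 ] d [0.0026 0.0037]
-0.42 [0.4234 0.0973] d [0.0031 0.0033]
-0.29 [0.4269 0.1002] d [0.0035 0.0029]
-0.15 [0.4307 0.1026] d [0.0039 0.0024]
-0.01 [0.4349 0.1044] d [0.0042 0.0018]
0.13 [0.4353 0.1125] d [0.0005 0.0081]
0.26 [0.4378 0.1147] d [0.0025 0.0022]
0.4 [0.4408 0.1165] d [0.003  0.0018]
0.54 [0.4443 0.1179] d [0.0035 0.0014]
0.68 [0.4481 0.1187] d [0.0038 0.0008]
0.81 [0.4522 0.1188] d [0.0041 0.0002]
0.95 [0.4565 0.1183] d [ 0.0043 -0.0005]
1.09 [0.4609 0.117 ] d [ 0.0044 -0.0013]
1.23 [0.4652 0.1149] d [ 0.0043 -0.0021]
1.36 [0.4693 0.1121] d [ 0.0041 -0.0028]
1.5 [0.4731 0.1085] d [ 0.0038 -0.0036]
```

The right button measures 2.84 rad, 0.30 past square: valid, but I'll nudge it back later. Now the left button.

Call:
jog_arm:
  targets:
    - [0,[-0.01,0.045,0],0]
    - [0,[-0.01,0.046,0],0]
    - [0,[0,0,-0.04],0]
    - [0,[0,0,-0.04],0]
    - [0,[0,0,-0.03],0]
    - [0,[0,0,0],0]

```text
clock: 17.32
position: [0.4062, 0.0878, 0.0258]
ee_rot: [0.097, -0.101, 0.7, -0.7]
contact_force: [-0.7, 0.1, -0.3]
width: 0.0004
```

Run:
```python
from fit import *
s=manip.get_state();print(s['position'],s['contact_force'])
im,d=get_image('wrist'); save('w17',im)
```

```text
[0.40622216 0.08776764 0.02580146] [-0.69426842  0.12976918 -0.31741452]
```

View pics/w17.png

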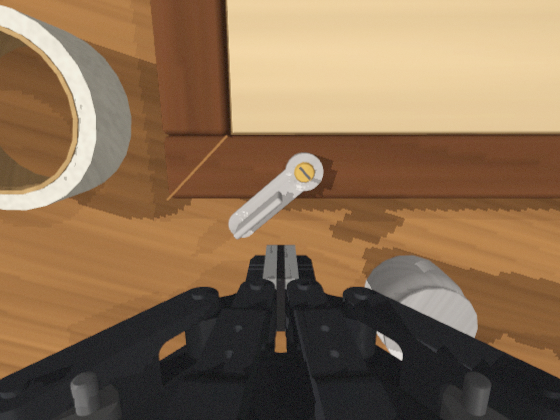

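Call:
jog_arm:
  targets:
    - [0,[0.006,0.002,0.0015],0]
    - [0,[0.006,0.002,0],0]
    - [0,[0.0026,0.0037,0],0]
    - [0,[0.0031,0.0033,0],0]
    - [0,[0.0035,0.0029,0],0]
    - [0,[0.0039,0.0024,0],0]
    - [0,[0.0042,0.0018,0],0]
    - [0,[0.0005,0.004,0],0]
    - [0,[0,0.004,0],0]
    - [0,[0.0025,0.0022,0],0]

```text
clock: 18.62
position: [0.4395, 0.1165, 0.029]
ee_rot: [0.099, -0.1, 0.7, -0.7]
contact_force: [-1.7, -1.9, -0.9]
width: -0.0001
```

Run:
```python
from fit import *
s=manip.get_state();print(s['position'],s['contact_force'])
im,d=get_image('wrist'); save('w18',im)
```

```text
[0.43945617 0.11651429 0.02903377] [-1.66283343 -1.89632394 -0.93676645]
```

View pics/w18.png

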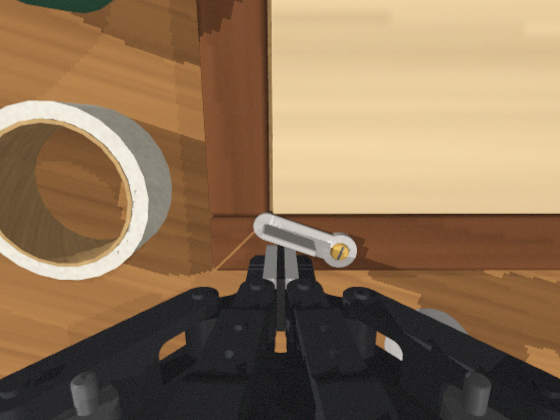

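The image geometry matches the right button at the same stage, so I replay those rows and stop shorter.

Call:
jog_arm:
  targets:
    - [0,[0.0033,0.0013,-0.001],0]
    - [0,[0.0036,0.0008,0],0]
    - [0,[0.0039,0.0003,0],0]
    - [0,[0.004,-0.0004,0],0]
    - [0,[0.0042,-0.001,0],0]
    - [0,[0.0041,-0.0017,0],0]
    - [0,[0.004,-0.0024,0],0]
    - [0,[0.0025,-0.002,0],0]
    - [0,[0,0,0],0]

```text
clock: 19.8
position: [0.4702, 0.1108, 0.0282]
ee_rot: [-0.1, 0.099, -0.7, 0.7]
contact_force: [1.0, -0.0, -0.2]
width: 0.0006
```

Run:
```python
from fit import *
s=manip.get_state();print(s['position'],s['contact_force'])
im,d=get_image('wrist'); save('w19',im)
```

```text
[0.47022204 0.11081509 0.02823632] [ 0.97214508 -0.02545851 -0.1511539 ]
```

View pics/w19.png

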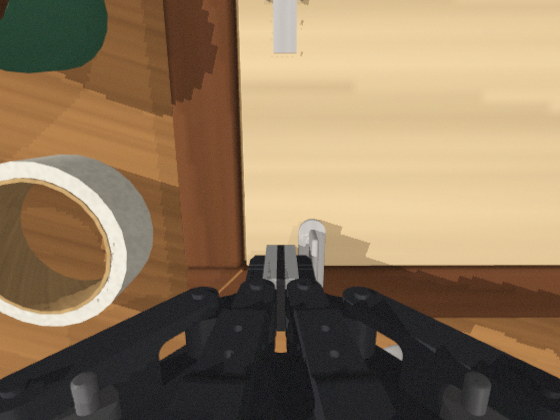

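The left arm looks almost square. I back off, lift, and measure both.

Call:
jog_arm:
  targets:
    - [0,[-0.004,0.014,0],0]
    - [0,[0,0,0.03],0]
    - [0,[0,0,0.04],0]
    - [0,[-0.01,-0.04,0.04],0]
    - [0,[-0.02,-0.05,0],0]
    - [0,[-0.01,-0.04,0.0],0]
    - [0,[0,0,0],0]

```text
clock: 20.72
position: [0.4248, -0.0061, 0.1384]
ee_rot: [-0.098, 0.098, -0.7, 0.701]
contact_force: [0.3, 0.3, -0.3]
width: 0.0002
```

Run:
```python
from fit import *
s=manip.get_state();print(s['position'],s['contact_force'],s['clock'])
im,d=get_image('wrist'); save('w20',im)
for n in ('button_left_pivot','button_left_wing','button_right_pivot','button_right_wing'):
    for a in spot_point(n,'wrist')[:1]: print(n,round(a['score'],2),np.round(a['position'],1))
```

```text
[ 0.42475476 -0.00612041  0.13841525] [ 0.32238092  0.28841717 -0.28416624] 20.725
button_left_pivot 0.85 [174.  139.2]
button_left_wing 0.62 [162.8  97.1]
button_right_pivot 0.89 [386.8 138.3]
button_right_wing 0.98 [410.6 101.4]
```

View pics/w20.png

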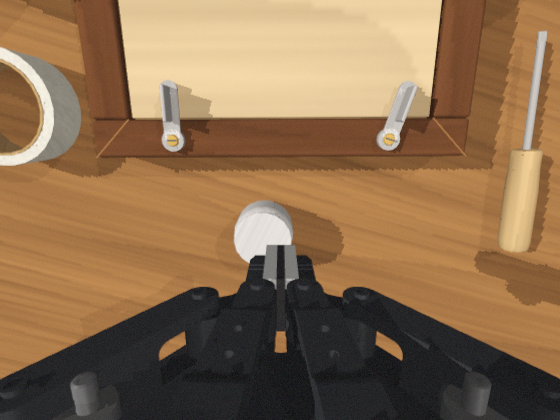

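The left button is square within about 0.07 rad. I nudge the right one back by pushing gently from its other side.

Call:
jog_arm:
  targets:
    - [0,[0.037,-0.03,0],0]
    - [0,[0.037,-0.03,0],0]
    - [0,[0.036,-0.03,0],0]
    - [0,[0,0,-0.04],0]
    - [0,[0,0,-0.04],0]
    - [0,[0,0,-0.03],0]
    - [0,[0,0,0],0]

```text
clock: 21.85
position: [0.5336, -0.0932, 0.0257]
ee_rot: [0.098, -0.102, 0.701, -0.699]
contact_force: [0.1, -0.4, 0.0]
width: 0.0001
```

Run:
```python
from fit import *
s=manip.get_state();print(s['position'],s['contact_force'])
im,d=get_image('wrist'); save('w21',im)
```

```text
[ 0.53363575 -0.09320503  0.02572429] [ 0.10087265 -0.41029416  0.02839042]
```

View pics/w21.png

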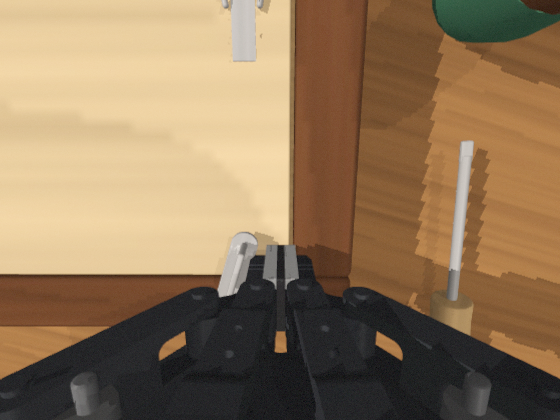

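Call:
jog_arm:
  targets:
    - [0,[-0.001,0.003,0.0015],0]
    - [0,[-0.001,0.003,0],0]
    - [0,[-0.001,0.003,0],0]
    - [0,[-0.001,0.003,0],0]
    - [0,[0,0,0],0]

```text
clock: 22.52
position: [0.5315, -0.0828, 0.03]
ee_rot: [-0.1, 0.099, -0.7, 0.7]
contact_force: [-0.4, 0.0, 0.3]
width: -0.0001
```

Run:
```python
from fit import *
s=manip.get_state();print(s['position'],s['contact_force'])
im,d=get_image('wrist'); save('w22',im)
```

```text
[ 0.53147114 -0.08280265  0.02997364] [-0.38817655  0.01823791  0.26709841]
```

View pics/w22.png

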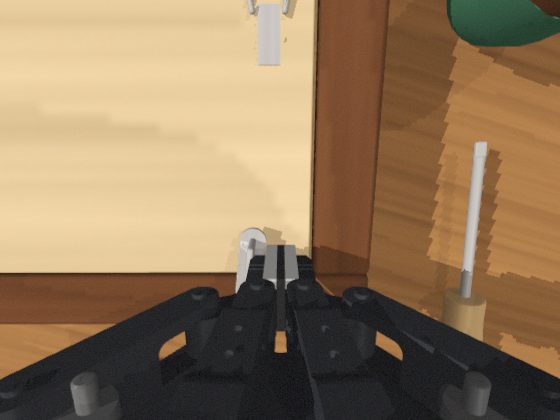

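Call:
jog_arm:
  targets:
    - [0,[-0.001,0.0025,-0.001],0]
    - [0,[0,0,0],0]
    - [0,[0.004,-0.014,0],0]
    - [0,[0,0,0.03],0]
    - [0,[0,0,0.04],0]
    - [0,[-0.04,0.03,0.04],0]
    - [0,[-0.04,0.03,0],0]
    - [0,[-0.04,0.03,0],0]
    - [0,[0,0,0],0]

```text
clock: 23.7
position: [0.4116, -0.0039, 0.1374]
ee_rot: [0.099, -0.101, 0.7, -0.7]
contact_force: [0.7, -0.5, -0.6]
width: -0.0002
```

```bash
python3 - <<'E'
from fit import *
s=manip.get_state();print(s['position'],s['contact_force'],s['clock'])
im,d=get_image('wrist'); save('w23',im)
E
python3 look.py b23; python3 shut.py
```

```text
[ 0.41156387 -0.00392474  0.13739768] [ 0.72184657 -0.50301053 -0.61028898] 23.7
23.75 [ 0.4144 -0.005   0.1378] [ 0.6  -0.32  0.7 ]
scene slope [-0.0055  0.0378] z free 0.038158990129765424 z hinge 0.037570517023035155
side slope [-0.0111  0.0383] z free 0.03882708570728566 z hinge 0.03803701739214993
```

View pics/w23.png

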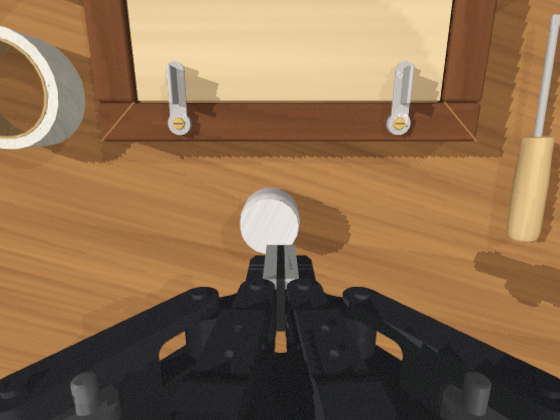

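View pics/b23.png

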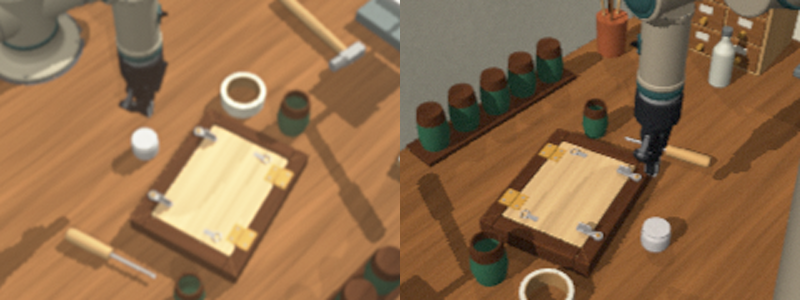

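Both buttons now lie nearly square across the flat, shut panel. The screws are at (179,124) and (399,124), the arm tips at (176,66) and (404,66). The gripper is clear of everything, so I hand in.

Run:
```python
from rig import *
print(sign_off())
```

```text
the job is handed in; nothing more can be done
None
```

The panel is pushed shut and both turn buttons lie across it; I handed the job in at about 24 s of the 61 s allowed.

**Last checks**
- **Panel:** depth from both fixed cameras put its top at z ≈ 0.038 m, which is the shut height. The fitted slopes in the last picture were 0.0055 and 0.011 rad, against the 0.04 limit.
- **Buttons:** by eye in the last wrist picture, both are within roughly 0.1 rad of square. I didn't compute the final angles.
- **Other things on the bench:** everything looked to be where it started, and the gripper was clear of it all. I judged this from the pictures and did not measure it.
- **Frame:** it also looked unmoved. A position fit repeated after shutting the panel was unusable, because it picked up panel points.

**What went wrong or disagreed**
- **Fingertip position:** the shut fingertips turned out to be 21–27 mm above the reported TCP, where the description puts them 17 mm ahead of (below) it. Because of this, my first pass went over the panel's free edge without touching it, and I repeated it lower.
- **Force when shutting:** the wrist read about 60 N as the panel reached its stop, harder than the light push you asked for. It came in the last few millimetres, so with the panel almost certainly under the 0.1 rad where the 20 N limit ends. The other readings I took while pushing were about 3 N or less.
- **Right button:** it went about 0.3 rad past square, so I nudged it back from the other side.

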